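# Pour the milling balls and hold the loading board out over the hotplate

## Robot

A 6-joint arm with a two-finger parallel gripper is mounted at the origin on the work surface. World frame = base frame: x ahead of the robot, y to its left, z up, the work surface at z = 0. Lengths are in m, angles in rad, forces in N, time in s.
With the tool pointing down it reaches from about 0.35 to 0.775 m from the base axis. Payload 5.5 kg.
Tool frame: the origin (TCP) lies midway between the tips of the shut fingers; the grasp point (between the pads) lies 19 mm behind it; z points along the fingers, y is the line along which they close (so a half turn about z gives the same grasp; the last joint's range is limited). The gripper opens to 85 mm and grips with 20 to 120 N. Pads are 22 mm wide; open, the fingers measure 114 mm over their backs; the gripper's body (76 mm by 85 mm) begins 54 mm behind the grasp point. The pads swing forward as they close: fully open they stand 13 mm farther back than shut.
Start: joints at [1.198, 0.313, 0.046, 1.304, 0, 1.431], TCP at [0.133, 0.56, 0.231] pointing down, gripper open.
Joint ranges: [-2.76, 2.76], [-0.86, 1.69], [-1.03, 1.26], [-2.2, 2.34], [-1.47, 1.5], [-3.14, 3.14]. Speed limits (rad/s): [2.57, 2.57, 3.14, 3.14, 3.14, 3.14].

## Interface

Orientations are given as a unit quaternion [w, x, y, z].
In Python, from workcell import env gives the robot as it stands. The module is installed in compiled form; this text tells all that it offers.
- The arm moves only by the tool servo_tool, never from a script. Its argument "increments" is a list of rows, each an object of numbers: "grip": the closure, from 0 (fully open) to 1 (shut); "x", "y", "z": the shift along the tool's x, y, z in mm; "roll": the turn about the tool's z in degrees. In form: [{"grip": .., "x": .., "y": .., "z": .., "roll": ..}, ...]. A call has 1 to 5 rows; each row shifts and turns the commanded pose from where the row before left it, along the tool's axes as they then stand; what a row does not reach is not made up. A row lasts 1/12 s, in which the tool goes at most 41.7 mm and 7.16 degrees, less where a joint would pass 70% of its speed; a pose out of reach is approached as far as the arm can. A call is refused whole if a number of a shift passes 41.7 or a number of a turn 7.16, either way. A call with a gripper value outside its range is refused whole. The fingers move at their own pace and stop on an object; "grip_force" is the grip in N (left out, the last holds). Time passes only in rows, so rows that do not move let the fingers close. It gives the time, the measured TCP pose, the force, the opening and the grip force at its end, in the units of the state.
- env.get_state(): the state, without advancing time (a new reading comes with each control period).
- env.read_camera(name): name is "scene" or "top"; returns the picture (400x640x3 uint8, red, green, blue); there is no depth.
- env.get_calibration(name): a dict with "vertical_fov" (degrees; the focal length in pixels is half the picture's height over the tangent of half this angle, whatever the lens; pixels are square), "cx", "cy" (the principal point, pixels), "k1" (the pictures are not rectified: a ray, as slopes to the right and down, at radius r is drawn at 1 + k1 r^2 times it, then the intrinsics apply), "rvec" (rotation vector, rad) and "tvec" (3), from world to camera coordinates, as OpenCV has them. Camera axes: x right, y down, z forward; pixel columns grow to the right and rows downward; lengths in m; the calibration is good to about 2 mm. A picture is of the moment at which its call begins. get_calibration takes no time and is no camera call.
- env.hand_in(): hands the job in; it is judged then, once.
The state is a dict: "clock": time; "joint_pos": joint angles; "qvel": joint speeds; "tau": joint torques, N m; "tcp_pos": TCP position; "orientation": TCP orientation; "wrist_force": force on the tool from outside, world axes, zero at the start; "ft_torque": the same for the moment, N m; "finger_gap": finger opening in m; "grip_force": force on a finger pad.
Only numpy, scipy, OpenCV 4.12 (cv2) and the standard library are available. Lean on these libraries where they do the work, as an engineer would, in place of code of your own. Each camera call takes 0.05 s, during which the arm holds its last target. There are 200 camera calls.

## Task

Pour all five white milling balls from the blue cup into the steel tray on the loading board and stand the empty cup upright on the table again. Then slide the board straight out along its stand, tray end first, until its red line is right over the stand's edge and the tray hangs over the hotplate, and finish while still holding the board (its black block is the handle), so that it lies flat on the stand and does not tip. The board must never touch the hotplate, and leave the other things on the bench where they are.

Things in the scene. Friction and masses are not known exactly. Their poses are not given: they have to be found in the camera images.
- stand: Fixed riser: flat aluminium top 150 (x) by 260 (y) mm, its top face 125 mm above the table, on dark steel legs. Origin at the centre of its underside, on the table; z up. The board leaves it in its -y direction.
- stand_edge (a point): Middle of the stand's top edge on its -y side (130 mm from the stand's centre), at the height of the top face; axes as the stand's. The board slides out over this edge.
- hotplate: Fixed grey hotplate, 170 by 170 mm, 92 mm high with a white top, beyond the stand's -y edge, centred 265 to 280 mm from the stand's centre. Origin at the centre of its underside.
- board: Loose pale wooden board, 90 (x) by 320 (y) by 8 mm, lying loose on the stand (sliding friction about that of wood on metal), about 0.36 kg with its fittings, give or take a quarter. Origin at the centre of its underside; z up. A steel tray is fixed on its -y end and a black grip block near its +y end. With its red line at the stand's edge it tips off unless held.
- board_mark (a point): Red line across the board (5 mm wide, also on its sides), at its underside, 40 mm from the board's centre towards +y (the block end). It must come over stand_edge.
- board_grip (a point): Centre of the black grip block fixed to the board: 24 by 24 mm, 45 mm high (from 8 to 53 mm above the board's underside), 135 mm from the board's centre towards +y; axes as the board's. This point is 30.5 mm above the board's underside.
- tray_in (a point): Point in the middle of the steel tray, 10 mm above its floor, 110 mm from the board's centre towards -y. Open-topped tray, 80 by 80 mm inside, walls 3 mm thick and 28 mm high; its rim is 36 mm above the board's underside and its floor 8 mm.
- cup: Loose blue open plastic cup, about 0.09 kg, 55 mm high, outside radius 28 mm at the foot and 45 mm at the rim, wall 4 mm, floor 5 mm. Origin at the centre of its underside; z up. A flat tab handle sticks out horizontally on its -x side. It may stand on either of two spots that it shares with the amber jar.
- cup_handle (a point): Grip point in the flat tab handle of the cup, 62 mm from the cup's axis towards its -x, 39 mm above its underside; axes as the cup's. The tab is 10 mm thick (y), from 37 to 82 mm from the axis, and from 23 to 55 mm above the underside.
- cup_rim (a point): Centre of the cup's mouth, 55 mm above its underside; axes as the cup's.
- ball1_center (a point): Centre of white ceramic milling ball 1, 16 mm diameter, 13 g; starts in the cup.
- ball2_center (a point): Centre of white ceramic milling ball 2, 16 mm diameter, 13 g; starts in the cup.
- ball3_center (a point): Centre of white ceramic milling ball 3, 16 mm diameter, 13 g; starts in the cup.
- ball4_center (a point): Centre of white ceramic milling ball 4, 16 mm diameter, 13 g; starts in the cup.
- ball5_center (a point): Centre of white ceramic milling ball 5, 16 mm diameter, 13 g; starts in the cup.
- jar: Amber jar, 48 mm diameter, 55 mm high; bystander. Origin under its centre.
- flange: Steel flange, 54 mm diameter, 30 mm high; bystander. Origin under its centre.
- bottle: White bottle with a red cap, 60 mm diameter, 130 mm high; bystander. Origin under its centre.
- collar: Brass collar ring, 48 mm diameter, 18 mm high; bystander. Origin under its centre.
- wrench: Steel wrench, 150 mm long, lying flat; bystander.
There are look-alikes about, which are no part of the job. Leave any green look-alike of the cup alone.

How it is judged:
By the outcome, as a careful person would: the job done as asked, in the order asked, and still so for the second after the job is handed in, while the arm keeps its last pose, push and grip.
It also fails if it takes over 72 s, if anything falls off the work surface, if the arm or the gripper's body presses on something with over 40 N, if the wrist force passes 120 N, or if a joint passes its speed limit or range.

## Working session

There is one attempt and no reset: what is moved stays moved. The work goes in short steps, Python scripts to look and compute and a tool call to move; the robot and the scene stay as the last step left them, time stands still between calls to the robot, and variables do not carry over. Pictures are saved under pics/ and viewed, at most 10 in all, crops included, and the job is handed in when it is done.

Besides the shell and the picture viewer there is one more tool, called after "Emit:" as a command line: name --argument value ..., lists and objects as JSON in quotes. servo_tool: Moves the arm, as the interface text tells. Its arguments: {"type":"object","properties":{"increments":{"type":"array"},"grip_force":{"type":"number"}},"required":["increments"]}

```bash
mkdir -p pics; cat > h.py <<'E'
import numpy as np, cv2
from workcell import env
from scipy.spatial.transform import Rotation as R
def cal(n):
    c=env.get_calibration(n); f=200/np.tan(np.radians(c['vertical_fov'])/2)
    return f,c['cx'],c['cy'],c['k1'],R.from_rotvec(np.ravel(c['rvec'])).as_matrix(),np.ravel(c['tvec'])
def ray(n,u,v):
    f,cx,cy,k,Rm,t=cal(n); d=np.array([(u-cx)/f,(v-cy)/f]); s=d.copy()
    for _ in range(30): s=d/(1+k*(s@s))
    return -Rm.T@t, Rm.T@np.array([s[0],s[1],1])
def plane(n,u,v,z):
    o,d=ray(n,u,v); return o+d*(z-o[2])/d[2]
def proj(n,p):
    f,cx,cy,k,Rm,t=cal(n); q=Rm@np.asarray(p)+t; s=q[:2]/q[2]; s=s*(1+k*(s@s)); return np.array([cx+f*s[0],cy+f*s[1]])
def snap(n,name):
    im=cv2.cvtColor(env.read_camera(n),cv2.COLOR_RGB2BGR); cv2.imwrite(f'pics/{name}.png',im); return im
E
python3 - <<'E'
from h import *
for n in('scene','top'):
    snap(n,n+'0'); print(env.get_calibration(n))
print(env.get_state())
E
```

```text
{'vertical_fov': 55.07917606589825, 'cx': 320.5130834486683, 'cy': 200.13176248057525, 'k1': 0.029677017505287284, 'rvec': array([ 1.14307982,  2.45201967, -0.93235443]), 'tvec': array([ 0.3672674 , -0.24326519,  1.41709417])}
{'vertical_fov': 50.80025392999271, 'cx': 325.56138159704733, 'cy': 196.88216129194072, 'k1': -0.10696437623399384, 'rvec': array([ 2.13189978, -2.12023343,  0.1608335 ]), 'tvec': array([0.0159578 , 0.54440142, 1.35254606])}
{'clock': 0.1, 'joint_pos': array([ 1.19841618e+00,  3.13900536e-01,  4.50814546e-02,  1.30362889e+00,
       -1.09452795e-05,  1.43121544e+00]), 'qvel': array([-4.76931751e-04,  1.44202682e-05,  2.90160114e-03, -1.56116288e-03,
       -1.53983756e-03,  1.65474210e-03]), 'tau': array([ 1.78949387e-03, -4.81726420e+01,  2.99244332e+01,  1.26895736e-02,
       -1.58356333e-04,  9.01814943e-07]), 'tcp_pos': array([0.13248168, 0.55904319, 0.2305076 ]), 'orientation': array([-2.03799378e-04,  1.16136916e-01,  9.93232870e-01, -8.00300309e-04]), 'wrist_force': array([-1.19018568, -0.73588286,  0.26776105]), 'ft_torque': array([0.00627267, 0.02691646, 0.00326841]), 'grip_force': 0.0, 'finger_gap': 0.08528381977510278}
```

View pics/scene0.png

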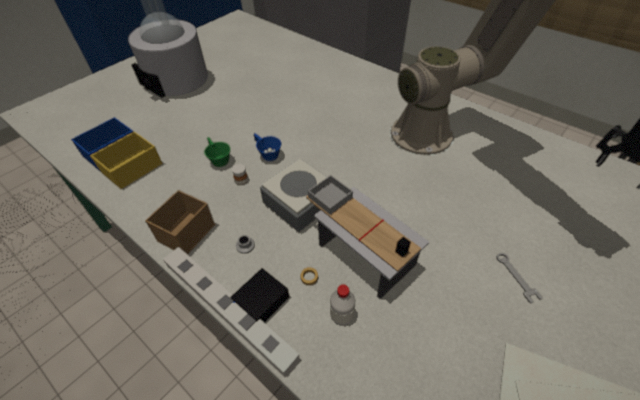

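View pics/top0.png

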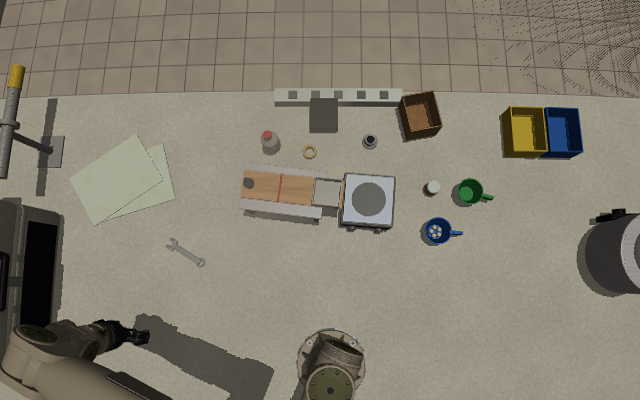

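The scene view has a blue cup with white balls at (268,148) and a green cup at (218,154). In the top view they are at (437,232) for blue and (470,190) for green. The cup that's meant is the blue one, because it has the balls in it. The board's block is at top (249,183), the red line at (280,188) and the tray at (327,193), beside the hotplate at (368,200). I'll confirm in enlarged crops.

```bash
python3 - <<'E'
from h import *
t=cv2.imread('pics/top0.png'); s=cv2.imread('pics/scene0.png')
a=cv2.resize(t[155:255,235:475],None,fx=3.3,fy=3.3,interpolation=cv2.INTER_CUBIC)
b=cv2.resize(s[125:295,190:435],(432,300),interpolation=cv2.INTER_CUBIC)
b=np.hstack([b,np.zeros((300,a.shape[1]-432,3),np.uint8)])
c=cv2.resize(s[125:175,230:290],(348,290),interpolation=cv2.INTER_CUBIC); b[:290,440:788]=c
cv2.imwrite('pics/crop1.png',np.vstack([a[:300],b])[:600])
hsv=cv2.cvtColor(t,cv2.COLOR_BGR2HSV)
def blobs(m,n,lo=15):
    k,l,st,ce=cv2.connectedComponentsWithStats(m.astype(np.uint8))
    for i in range(1,k):
        if st[i,4]>lo: print(n,st[i],ce[i].round(1))
for im,n in((t,'top'),(s,'scene')):
    h=cv2.cvtColor(im,cv2.COLOR_BGR2HSV).astype(int); H,S,V=h[...,0],h[...,1],h[...,2]
    blobs((H>100)&(H<130)&(S>120)&(V>50),n+' blue',60)
    blobs(((H<6)|(H>174))&(S>150)&(V>90),n+' red')
E
```

```text
top blue [546 107  37  46 841] [559.9 132.8]
top blue [425 217  38  27 449] [439.7 230.1]
scene blue [ 73 118  59  48 543] [102.1 139.3]
scene blue [255 134  26  26 330] [267.3 144.7]
scene red [359 224  19  16  24] [368.8 231.2]
scene red [338 285  11  11  97] [342.8 289.9]
```

View pics/crop1.png

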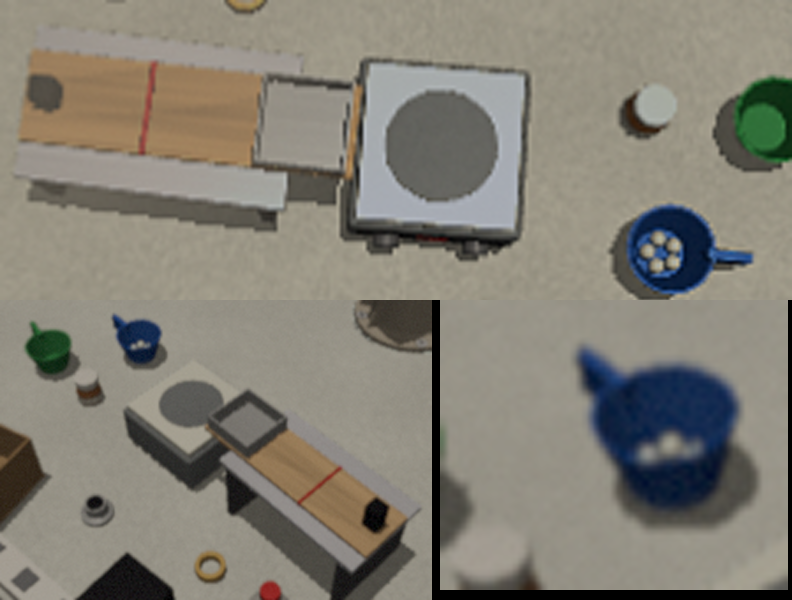

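The crop shows the blue cup with five white balls (crop 670,250), its handle pointing right (-y), and no balls in the green cup. It also shows the stand's corners, the red line and the tray.

```bash
python3 - <<'E'
from h import *
t=cv2.imread('pics/top0.png'); s=cv2.imread('pics/scene0.png')
def cp(x,y,z): return plane('top',235+x/3.3-.35,155+y/3.3-.35,z)
P=lambda n,p:print(n,np.round(np.asarray(p)*1000,1))
for n,x,y,z in [('st +x-y',301,57,.125),('st -x-y',286,207,.125),('st +x+y',40,27,.125),('st -x+y',14,176,.125),('red a',153,63,.133),('red b',144,153,.133),('bd +x+y',30,50,.133),('bd -x+y',18,138,.133),('blocktop',45,92,.178),('tray1',263,75,.161),('tray2',254,164,.161),('tray3',355,82,.161),('tray4',346,172,.161),('jar',656,104,.055),('hp',362,60,.092),('hp',528,72,.092),('hp',520,235,.092),('hp',352,222,.092),('handle end',751,258,.055)]: P(n,cp(x,y,z))
for im,n in((t,'top'),(s,'scene')):
    h=cv2.cvtColor(im,cv2.COLOR_BGR2HSV).astype(int); H,S,V=h[...,0],h[...,1],h[...,2]
    m=((H>100)&(H<130)&(S>110)&(V>40)).astype(np.uint8)
    x0,y0,w,hh=(425,217,38,27) if n=='top' else (253,132,30,30)
    mm=np.zeros_like(m); mm[y0-3:y0+hh+3,x0-3:x0+w+3]=m[y0-3:y0+hh+3,x0-3:x0+w+3]
    c=max(cv2.findContours(mm,0,1)[0],key=cv2.contourArea)
    if n=='top':
        pts=np.array([plane(n,*p,.055)[:2] for p in c[:,0].astype(float)])
        from scipy.optimize import least_squares
        # rim circle from points away from handle (y side) 
        c0=plane(n,436,231,.055)[:2]
        r=least_squares(lambda q:np.hypot(*(pts-q[:2]).T)-q[2],[*c0,.045],loss='cauchy',f_scale=.002).x
        P('rim',r); d=np.hypot(*(pts-r[:2]).T); far=pts[d>.06]; P('tab',far.mean(0)-r[:2]); P('dmax',d.max())
        ang=np.arctan2(*(far.mean(0)-r[:2])[::-1]); print('tab dir deg',np.degrees(ang))
        print('scene proj rim', [proj('scene',[r[0]+.045*np.cos(a),r[1]+.045*np.sin(a),.055]).round() for a in np.arange(0,6.28,1.57)])
    else: print('scene bbox',cv2.boundingRect(c))
r=((s[...,2].astype(int)>s[...,1]+40)&(s[...,2].astype(int)>s[...,0]+40)); r[:,:330]=0
hs=cv2.cvtColor(s,cv2.COLOR_BGR2HSV).astype(int); r&=((hs[...,0]<6)|(hs[...,0]>174))&(hs[...,1]>120)
ys,xs=np.nonzero(r[215:250,350:400]); print('scene red', xs.mean()+350,ys.mean()+215); P('',plane('scene',xs.mean()+350,ys.mean()+215,.133))
P('scene tray/block',plane('scene',403,240,.178))
E
```

```text
st +x-y [611.   17.2 125. ]
st -x-y [466.3  30.3 125. ]
st +x+y [640.3 270.3 125. ]
st -x+y [494.4 289.6 125. ]
red a [602.9 158.3 133. ]
red b [515.9 164.6 133. ]
bd +x+y [615.6 277.4 133. ]
bd -x+y [529.8 285.4 133. ]
blocktop [565.2 251.9 178. ]
tray1 [585.4  51.8 161. ]
tray2 [501.7  59.1 161. ]
tray3 [579.  -33.8 161. ]
tray4 [494.6 -25.5 161. ]
jar [ 580.4 -339.4   55. ]
hp [615.8 -42.2  92. ]
hp [ 604.4 -205.1   92. ]
hp [ 444.1 -194.1   92. ]
hp [456.  -32.5  92. ]
handle end [ 425.2 -429.5   55. ]
rim [ 434.  -349.5   42.7]
tab [ -8.1 -70.1]
dmax 79.8
tab dir deg -96.5660112631724
scene proj rim [array([258., 150.]), array([277., 149.]), array([277., 137.]), array([259., 138.])]
scene bbox (254, 134, 27, 27)
scene red 370.2068965517241 230.06896551724137
 [563.2 164.8 133. ]
scene tray/block [567.8 256.6 178. ]
```

```bash
cat >> h.py <<'E'
import json
def pose():
    s=env.get_state(); w,x,y,z=s['orientation']; M=R.from_quat([x,y,z,w]).as_matrix()
    return s['tcp_pos']*1000, np.degrees(np.arctan2(M[1,1],M[0,1])), M[2,2], s
def plan(wps,grip,step=40,start=None):
    "wps: (x,y,z mm, yaw of tool y deg); prints rows in tool axes"
    p,a=start if start else pose()[:2]
    rows=[]
    for *q,b in wps:
        q=np.array(q,float); d=(b-a+180)%360-180
        n=max(1,int(np.ceil(max(np.linalg.norm(q-p)/step,abs(d)/7))))
        dl=(q-p)/n
        for _ in range(n):
            t=np.radians(a); ty=np.array([np.cos(t),np.sin(t),0]); tx=np.array([-np.sin(t),np.cos(t),0])
            rows.append({"grip":grip,"x":round(dl@tx,1),"y":round(dl@ty,1),"z":round(-dl[2],1),"roll":round(-d/n,2)}); a+=d/n
        p=q
    for i in range(0,len(rows),5): print(json.dumps(rows[i:i+5]))
E
python3 - <<'E'
from h import *
p,a,zz,s=pose(); print(p,a,zz)
plan([(470,250,250,30),(500,-150,250,-6.6),(426,-419,110,-6.6)],0)
E
```

```text
[132.48167803 559.04318617 230.5076002 ] 76.66159577564939 -0.999998635970459
[{"grip": 0, "x": -33.3, "y": -18.6, "z": -1.6, "roll": 3.89}, {"grip": 0, "x": -34.5, "y": -16.3, "z": -1.6, "roll": 3.89}, {"grip": 0, "x": -35.5, "y": -13.9, "z": -1.6, "roll": 3.89}, {"grip": 0, "x": -36.4, "y": -11.5, "z": -1.6, "roll": 3.89}, {"grip": 0, "x": -37.1, "y": -9.0, "z": -1.6, "roll": 3.89}]
[{"grip": 0, "x": -37.6, "y": -6.4, "z": -1.6, "roll": 3.89}, {"grip": 0, "x": -37.9, "y": -3.9, "z": -1.6, "roll": 3.89}, {"grip": 0, "x": -38.1, "y": -1.3, "z": -1.6, "roll": 3.89}, {"grip": 0, "x": -38.1, "y": 1.3, "z": -1.6, "roll": 3.89}, {"grip": 0, "x": -37.9, "y": 3.9, "z": -1.6, "roll": 3.89}]
[{"grip": 0, "x": -37.6, "y": 6.5, "z": -1.6, "roll": 3.89}, {"grip": 0, "x": -37.1, "y": 9.0, "z": -1.6, "roll": 3.89}, {"grip": 0, "x": -32.9, "y": -15.8, "z": -0.0, "roll": 3.33}, {"grip": 0, "x": -33.7, "y": -13.9, "z": -0.0, "roll": 3.33}, {"grip": 0, "x": -34.5, "y": -11.9, "z": -0.0, "roll": 3.33}]
[{"grip": 0, "x": -35.1, "y": -9.9, "z": -0.0, "roll": 3.33}, {"grip": 0, "x": -35.6, "y": -7.8, "z":
[... 175 characters left out ...]
.5, "z": -0.0, "roll": 3.33}]
[{"grip": 0, "x": -36.5, "y": 0.6, "z": -0.0, "roll": 3.33}, {"grip": 0, "x": -36.4, "y": 2.7, "z": -0.0, "roll": 3.33}, {"grip": 0, "x": -36.1, "y": 4.8, "z": -0.0, "roll": 3.33}, {"grip": 0, "x": -34.5, "y": -5.3, "z": 17.5, "roll": -0.0}, {"grip": 0, "x": -34.5, "y": -5.3, "z": 17.5, "roll": -0.0}]
[{"grip": 0, "x": -34.5, "y": -5.3, "z": 17.5, "roll": -0.0}, {"grip": 0, "x": -34.5, "y": -5.3, "z": 17.5, "roll": -0.0}, {"grip": 0, "x": -34.5, "y": -5.3, "z": 17.5, "roll": -0.0}, {"grip": 0, "x": -34.5, "y": -5.3, "z": 17.5, "roll": -0.0}, {"grip": 0, "x": -34.5, "y": -5.3, "z": 17.5, "roll": -0.0}]
[{"grip": 0, "x": -34.5, "y": -5.3, "z": 17.5, "roll": -0.0}]
```

Emit:
servo_tool --increments '[{"grip": 0,"x": -33,"y": -18.5,"z": -1.5,"roll": 3.9},{"grip": 0,"x": -34.5,"y": -16.5,"z": -1.5,"roll": 3.9},{"grip": 0,"x": -35.5,"y": -14,"z": -1.5,"roll": 3.9},{"grip": 0,"x": -36.5,"y": -11.5,"z": -1.5,"roll": 3.9},{"grip": 0,"x": -37,"y": -9,"z": -1.5,"roll": 3.9}]'

```text
clock: 0.52
tcp_pos: [0.2735, 0.429, 0.2385]
orientation: [-0.0, 0.284, 0.959, -0.0]
wrist_force: [1.0, -0.3, 0.6]
finger_gap: 0.085
grip_force: 0.0
```

Emit:
servo_tool --increments '[{"grip": 0,"x": -37.5,"y": -6.5,"z": -1.5,"roll": 3.9},{"grip": 0,"x": -38,"y": -4,"z": -1.5,"roll": 3.9},{"grip": 0,"x": -38,"y": -1.5,"z": -1.5,"roll": 3.9},{"grip": 0,"x": -38,"y": 1.5,"z": -1.5,"roll": 3.9},{"grip": 0,"x": -38,"y": 4,"z": -1.5,"roll": 3.9}]'

```text
clock: 0.93
tcp_pos: [0.4139, 0.2998, 0.2461]
orientation: [-0.0, 0.443, 0.897, -0.0]
wrist_force: [0.9, 0.5, -0.3]
finger_gap: 0.0856
grip_force: 0.0
```

Emit:
servo_tool --increments '[{"grip": 0,"x": -37.5,"y": 6.5,"z": -1.5,"roll": 3.9},{"grip": 0,"x": -37,"y": 9,"z": -1.5,"roll": 3.9},{"grip": 0,"x": -33,"y": -16,"z": 0,"roll": 3.3},{"grip": 0,"x": -33.5,"y": -14,"z": 0,"roll": 3.3},{"grip": 0,"x": -34.5,"y": -12,"z": 0,"roll": 3.3}]'

```text
clock: 1.35
tcp_pos: [0.4768, 0.139, 0.2485]
orientation: [-0.001, 0.575, 0.818, -0.0]
wrist_force: [1.1, 0.3, 0.0]
finger_gap: 0.0853
grip_force: 0.0
```

Emit:
servo_tool --increments '[{"grip": 0,"x": -35,"y": -10,"z": 0,"roll": 3.3},{"grip": 0,"x": -35.5,"y": -8,"z": 0,"roll": 3.3},{"grip": 0,"x": -36,"y": -6,"z": 0,"roll": 3.3},{"grip": 0,"x": -36.5,"y": -3.5,"z": 0,"roll": 3.3},{"grip": 0,"x": -36.5,"y": -1.5,"z": 0,"roll": 3.3}]'

```text
clock: 1.77
tcp_pos: [0.4896, -0.043, 0.249]
orientation: [-0.0, 0.686, 0.727, -0.0]
wrist_force: [0.5, -0.7, -0.0]
finger_gap: 0.0857
grip_force: 0.0
```

Emit:
servo_tool --increments '[{"grip": 0,"x": -36.5,"y": 0.5,"z": 0,"roll": 3.3},{"grip": 0,"x": -36.5,"y": 2.5,"z": 0,"roll": 3.3},{"grip": 0,"x": -36,"y": 5,"z": 0,"roll": 3.3},{"grip": 0,"x": -34.5,"y": -5.5,"z": 0,"roll": 0},{"grip": 0,"x": -34.5,"y": -5.5,"z": 0,"roll": 0}]'

```text
clock: 2.18
tcp_pos: [0.4793, -0.2194, 0.2486]
orientation: [-0.001, 0.746, 0.666, -0.0]
wrist_force: [0.3, -0.1, -1.0]
finger_gap: 0.0855
grip_force: 0.0
```

```bash
python3 - <<'E'
from h import *
p,a,zz,s=pose(); print(p,a,zz,s['clock'],s['joint_pos'])
plan([(426,-419,110,-6.6),(426,-419,60,-6.6)],0)
E
```

```text
[ 479.33549275 -219.4365727   248.59733951] -6.446444978121146 -0.999999491462252 2.1833 [-5.81735025e-01  2.16383912e-01 -4.06128879e-02  1.31479873e+00
  1.36599171e-04  1.10157316e+00]
[{"grip": 0, "x": -29.2, "y": -4.4, "z": 19.8, "roll": 0.02}, {"grip": 0, "x": -29.2, "y": -4.4, "z": 19.8, "roll": 0.02}, {"grip": 0, "x": -29.2, "y": -4.3, "z": 19.8, "roll": 0.02}, {"grip": 0, "x": -29.2, "y": -4.3, "z": 19.8, "roll": 0.02}, {"grip": 0, "x": -29.2, "y": -4.3, "z": 19.8, "roll": 0.02}]
[{"grip": 0, "x": -29.2, "y": -4.3, "z": 19.8, "roll": 0.02}, {"grip": 0, "x": -29.2, "y": -4.3, "z": 19.8, "roll": 0.02}, {"grip": 0, "x": 0.0, "y": 0.0, "z": 25.0, "roll": -0.0}, {"grip": 0, "x": 0.0, "y": 0.0, "z": 25.0, "roll": -0.0}]
```

Emit:
servo_tool --increments '[{"grip": 0,"x": -29,"y": -4.5,"z": 20,"roll": 0},{"grip": 0,"x": -29,"y": -4.5,"z": 20,"roll": 0},{"grip": 0,"x": -29,"y": -4.5,"z": 20,"roll": 0},{"grip": 0,"x": -29,"y": -4.5,"z": 20,"roll": 0},{"grip": 0,"x": -29,"y": -4.5,"z": 20,"roll": 0}]'

```text
clock: 2.6
tcp_pos: [0.4403, -0.3604, 0.148]
orientation: [-0.0, 0.746, 0.666, 0.0]
wrist_force: [1.1, -0.8, 0.1]
finger_gap: 0.0854
grip_force: 0.0
```

Emit:
servo_tool --increments '[{"grip": 0.4,"x": -29,"y": -4.5,"z": 20,"roll": 0},{"grip": 0.4,"x": -29,"y": -4.5,"z": 20,"roll": 0},{"grip": 0.4,"x": 0,"y": 0,"z": 20,"roll": 0},{"grip": 0.4,"x": 0,"y": 0,"z": 0,"roll": 0},{"grip": 0.4,"x": 0,"y": 0,"z": 0,"roll": 0}]'

```text
clock: 3.02
tcp_pos: [0.4245, -0.4146, 0.0877]
orientation: [-0.002, 0.746, 0.666, 0.0]
wrist_force: [-1.2, 1.0, 1.1]
finger_gap: 0.0507
grip_force: 0.0
```

```bash
python3 - <<'E'
from h import *
p,a,zz,s=pose(); print(p,a,zz,s['clock'],s['finger_gap'])
t=snap('top','top1'); q=snap('scene','scene1')
cv2.imwrite('pics/crop2.png',np.hstack([cv2.resize(t[190:280,390:500],(396,324),interpolation=3),cv2.resize(q[90:180,210:320],(396,324),interpolation=3)]))
plan([(426,-419,10,-6.6)],0.4,step=12)
E
```

```text
[ 424.46967746 -414.62792819   87.68894194] -6.475788514756284 -0.9999887335379274 3.0167 0.050653461736200445
[{"grip": 0.4, "x": -0.5, "y": 0.0, "z": 11.5, "roll": 0.03}, {"grip": 0.4, "x": -0.5, "y": 0.0, "z": 11.5, "roll": 0.03}, {"grip": 0.4, "x": -0.5, "y": 0.0, "z": 11.5, "roll": 0.03}, {"grip": 0.4, "x": -0.5, "y": 0.0, "z": 11.5, "roll": 0.03}, {"grip": 0.4, "x": -0.5, "y": 0.0, "z": 11.5, "roll": 0.03}]
[{"grip": 0.4, "x": -0.5, "y": 0.0, "z": 11.5, "roll": 0.03}, {"grip": 0.4, "x": -0.5, "y": 0.0, "z": 11.5, "roll": 0.03}]
```

View pics/crop2.png

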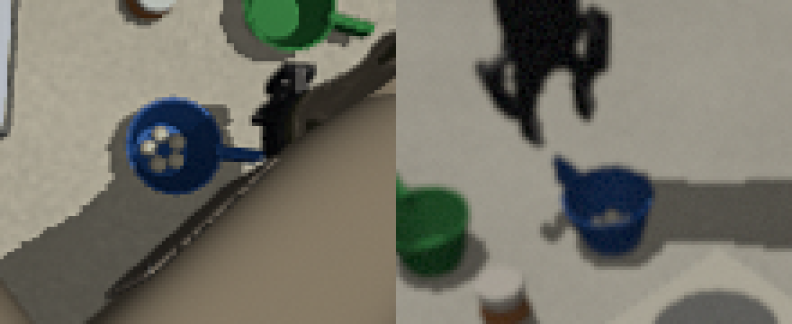

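The crop shows the open fingers above the blue tab (top view about (462,233)), with the green cup clear. I'll descend and close.

Emit:
servo_tool --increments '[{"grip": 0.4,"x": -0.5,"y": 0,"z": 16,"roll": 0},{"grip": 0.4,"x": -0.5,"y": 0,"z": 16,"roll": 0},{"grip": 0.4,"x": -0.5,"y": 0,"z": 16,"roll": 0},{"grip": 0.4,"x": -0.5,"y": 0,"z": 16,"roll": 0},{"grip": 0.4,"x": -0.5,"y": 0,"z": 13,"roll": 0}]' --grip_force 20

```text
clock: 3.53
tcp_pos: [0.4267, -0.4181, 0.0133]
orientation: [0.001, 0.745, 0.667, 0.0]
wrist_force: [-0.6, 0.0, -0.0]
finger_gap: 0.0513
grip_force: 0.0
```

Emit:
servo_tool --increments '[{"grip": 0.7,"x": 0,"y": 0,"z": 0,"roll": 0},{"grip": 0.8,"x": 0,"y": 0,"z": 0,"roll": 0},{"grip": 1,"x": 0,"y": 0,"z": 0,"roll": 0},{"grip": 1,"x": 0,"y": 0,"z": 0,"roll": 0},{"grip": 1,"x": 0,"y": 0,"z": 0,"roll": 0}]'

```text
clock: 3.95
tcp_pos: [0.4265, -0.4191, 0.0141]
orientation: [0.002, 0.746, 0.666, 0.0]
wrist_force: [1.2, 0.6, 5.0]
finger_gap: 0.0098
grip_force: 25.4
```

```bash
python3 - <<'E'
from h import *
p,a,zz,s=pose(); print(p,a,zz,s['clock'],s['finger_gap'],s['grip_force'],s['wrist_force'])
E
```

```text
[ 426.53286146 -419.14587048   14.06487402] -6.412397430118351 -0.9999954507474801 3.95 0.009791906643144381 25.445555448532104 [1.22330178 0.59870366 4.96146115]
```

Emit:
servo_tool --increments '[{"grip": 1,"x": 0,"y": 0,"z": -5,"roll": 0},{"grip": 1,"x": 0,"y": 0,"z": -10,"roll": 0},{"grip": 1,"x": 0,"y": 0,"z": -15,"roll": 0},{"grip": 1,"x": 0,"y": 0,"z": -15,"roll": 0},{"grip": 1,"x": 0,"y": 0,"z": -15,"roll": 0}]'

```text
clock: 4.37
tcp_pos: [0.4252, -0.4183, 0.0735]
orientation: [-0.0, 0.746, 0.666, -0.0]
wrist_force: [-0.5, -0.1, -1.7]
finger_gap: 0.0096
grip_force: 24.6
```

```bash
python3 - <<'E'
from h import *
p,a,zz,s=pose(); print(p,a,s['clock'],s['finger_gap'],s['grip_force'],s['wrist_force'],s['ft_torque'])
t=snap('top','top2'); q=snap('scene','scene2')
cv2.imwrite('pics/crop3.png',np.hstack([cv2.resize(t[190:280,390:500],(396,324),interpolation=3),cv2.resize(q[90:180,210:320],(396,324),interpolation=3)]))
E
```

```text
[ 425.17394202 -418.3127918    73.46164958] -6.447587111529794 4.3667 0.00960608194604973 24.64337468147278 [-0.53032889 -0.1184775  -1.67088737] [-0.19904009  0.04188526  0.01629722]
```

View pics/crop3.png

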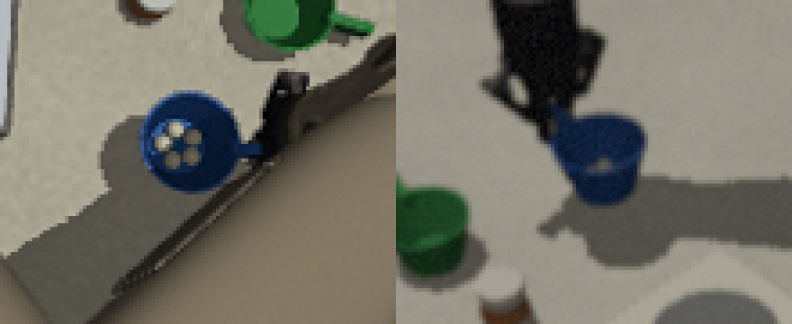

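The cup is lifted level with all five balls in it (top crop (180,145)). I'll carry it to just short of the tray.

```bash
python3 - <<'E'
from h import *
plan([(430,-400,270,-6.5),(533,-47,270,-6.5)],1,step=25)
E
```

```text
[{"grip": 1, "x": 2.6, "y": 0.1, "z": -24.3, "roll": 0.01}, {"grip": 1, "x": 2.6, "y": 0.1, "z": -24.3, "roll": 0.01}, {"grip": 1, "x": 2.6, "y": 0.1, "z": -24.3, "roll": 0.01}, {"grip": 1, "x": 2.6, "y": 0.1, "z": -24.3, "roll": 0.01}, {"grip": 1, "x": 2.6, "y": 0.1, "z": -24.3, "roll": 0.01}]
[{"grip": 1, "x": 2.6, "y": 0.1, "z": -24.3, "roll": 0.01}, {"grip": 1, "x": 2.6, "y": 0.1, "z": -24.3, "roll": 0.01}, {"grip": 1, "x": 2.6, "y": 0.1, "z": -24.3, "roll": 0.01}, {"grip": 1, "x": 24.2, "y": 4.2, "z": -0.0, "roll": -0.0}, {"grip": 1, "x": 24.2, "y": 4.2, "z": -0.0, "roll": -0.0}]
[{"grip": 1, "x": 24.2, "y": 4.2, "z": -0.0, "roll": -0.0}, {"grip": 1, "x": 24.2, "y": 4.2, "z": -0.0, "roll": -0.0}, {"grip": 1, "x": 24.2, "y": 4.2, "z": -0.0, "roll": -0.0}, {"grip": 1, "x": 24.2, "y": 4.2, "z": -0.0, "roll": -0.0}, {"grip": 1, "x": 24.2, "y": 4.2, "z": -0.0, "roll": -0.0}]
[{"grip": 1, "x": 24.2, "y": 4.2, "z": -0.0, "roll": -0.0}, {"grip": 1, "x": 24.2, "y": 4.2, "z": -0.0, "roll": -0.0}, {"grip": 1, "x": 24.2, "y": 4.2, "z": -0.0, "roll": -0.0}, {"grip": 1, "x": 24.2, "y": 4.2, "z": -0.0, "roll": -0.0}, {"grip": 1, "x": 24.2, "y": 4.2, "z": -0.0, "roll": -0.0}]
[{"grip": 1, "x": 24.2, "y": 4.2, "z": -0.0, "roll": -0.0}, {"grip": 1, "x": 24.2, "y": 4.2, "z": -0.0, "roll": -0.0}, {"grip": 1, "x": 24.2, "y": 4.2, "z": -0.0, "roll": -0.0}]
```

Emit:
servo_tool --increments '[{"grip": 1,"x": 2.5,"y": 0,"z": -12,"roll": 0},{"grip": 1,"x": 2.5,"y": 0,"z": -24,"roll": 0},{"grip": 1,"x": 2.5,"y": 0,"z": -26,"roll": 0},{"grip": 1,"x": 2.5,"y": 0,"z": -26,"roll": 0},{"grip": 1,"x": 2.5,"y": 0,"z": -26,"roll": 0}]' --grip_force 45

```text
clock: 4.88
tcp_pos: [0.4262, -0.405, 0.1869]
orientation: [-0.001, 0.746, 0.666, 0.0]
wrist_force: [0.9, -0.5, -1.7]
finger_gap: 0.0091
grip_force: 48.3
```

Emit:
servo_tool --increments '[{"grip": 1,"x": 2.5,"y": 0,"z": -26,"roll": 0},{"grip": 1,"x": 2.5,"y": 0,"z": -26,"roll": 0},{"grip": 1,"x": 5,"y": 1,"z": -20,"roll": 0},{"grip": 1,"x": 14,"y": 2,"z": -10,"roll": 0},{"grip": 1,"x": 24,"y": 4,"z": 0,"roll": 0}]'

```text
clock: 5.3
tcp_pos: [0.4395, -0.3603, 0.2704]
orientation: [0.002, 0.747, 0.665, -0.0]
wrist_force: [0.9, 0.5, -0.8]
finger_gap: 0.0094
grip_force: 48.3
```

Emit:
servo_tool --increments '[{"grip": 1,"x": 26,"y": 4.5,"z": 0,"roll": 0},{"grip": 1,"x": 26,"y": 4.5,"z": 0,"roll": 0},{"grip": 1,"x": 26,"y": 4.5,"z": 0,"roll": 0},{"grip": 1,"x": 26,"y": 4.5,"z": 0,"roll": 0},{"grip": 1,"x": 26,"y": 4.5,"z": 0,"roll": 0}]'

```text
clock: 5.72
tcp_pos: [0.4755, -0.2299, 0.2672]
orientation: [-0.001, 0.746, 0.666, -0.0]
wrist_force: [0.1, -0.0, -0.9]
finger_gap: 0.0095
grip_force: 48.3
```

Emit:
servo_tool --increments '[{"grip": 1,"x": 26,"y": 4.5,"z": 0,"roll": 0},{"grip": 1,"x": 26,"y": 4.5,"z": 0,"roll": 0},{"grip": 1,"x": 26,"y": 4.5,"z": 0,"roll": 0},{"grip": 1,"x": 26,"y": 4.5,"z": 0,"roll": 0},{"grip": 1,"x": 14,"y": 2,"z": 0,"roll": 0}]'

```text
clock: 6.13
tcp_pos: [0.5085, -0.1137, 0.2673]
orientation: [-0.001, 0.745, 0.667, -0.0]
wrist_force: [-0.4, 0.4, -1.4]
finger_gap: 0.0094
grip_force: 48.3
```

```bash
python3 - <<'E'
from h import *
p,a,zz,s=pose(); print(p,a,s['clock'],s['finger_gap'],s['grip_force'],s['wrist_force'],s['ft_torque'])
plan([(533,-47,270,-6.5)],1,step=15)
E
```

```text
[ 508.53642838 -113.74910648  267.2709495 ] -6.304434970268901 6.1333 0.00942095658654028 48.279980421066284 [-0.38938669  0.38536508 -1.42694011] [-0.12414136  0.00436748 -0.05128559]
[{"grip": 1, "x": 13.8, "y": 3.4, "z": -0.5, "roll": 0.04}, {"grip": 1, "x": 13.8, "y": 3.4, "z": -0.5, "roll": 0.04}, {"grip": 1, "x": 13.8, "y": 3.4, "z": -0.5, "roll": 0.04}, {"grip": 1, "x": 13.8, "y": 3.4, "z": -0.5, "roll": 0.04}, {"grip": 1, "x": 13.8, "y": 3.4, "z": -0.5, "roll": 0.04}]
```

Emit:
servo_tool --increments '[{"grip": 1,"x": 14,"y": 3.5,"z": 0,"roll": 0},{"grip": 1,"x": 16,"y": 4,"z": -1,"roll": 0},{"grip": 1,"x": 16,"y": 4,"z": -1,"roll": 0},{"grip": 1,"x": 13,"y": 3.5,"z": -1,"roll": 0},{"grip": 1,"x": 8,"y": 2,"z": 0,"roll": 0}]' --grip_force 20

```text
clock: 6.55
tcp_pos: [0.533, -0.0505, 0.2704]
orientation: [-0.001, 0.745, 0.667, -0.0]
wrist_force: [-0.3, 1.0, -1.0]
finger_gap: 0.0093
grip_force: 48.3
```

Emit:
servo_tool --increments '[{"grip": 0.92,"x": 0,"y": 0,"z": 0,"roll": 0},{"grip": 0.92,"x": 0,"y": 0,"z": 0,"roll": 0},{"grip": 0.91,"x": 0,"y": 0,"z": 0,"roll": 0}]'

```text
clock: 6.8
tcp_pos: [0.5331, -0.0529, 0.2709]
orientation: [-0.0, 0.746, 0.666, -0.0]
wrist_force: [-0.4, -0.4, -1.7]
finger_gap: 0.0094
grip_force: 48.3
```

```bash
python3 - <<'E'
from h import *
p,a,zz,s=pose(); print(p,a,s['clock'],s['finger_gap'],s['grip_force'],s['wrist_force'],s['ft_torque'])
E
```

```text
[533.07067697 -52.91138631 270.85065879] -6.444131841382696 6.8 0.009413961863285395 48.280150294303894 [-0.38768123 -0.40563498 -1.72273669] [-1.33479751e-01  4.16537054e-05 -3.41608965e-02]
```

Emit:
servo_tool --increments '[{"grip": 0.9,"x": 0,"y": 0,"z": 0,"roll": 0}]'

```text
clock: 6.88
tcp_pos: [0.5332, -0.0533, 0.2711]
orientation: [-0.0, 0.746, 0.666, -0.0]
wrist_force: [-0.3, -1.3, -0.9]
finger_gap: 0.0094
grip_force: 48.3
```

Emit:
servo_tool --increments '[{"grip": 0.895,"x": 0,"y": 0,"z": 0,"roll": 0}]'

```text
clock: 6.97
tcp_pos: [0.5334, -0.0534, 0.2712]
orientation: [-0.0, 0.746, 0.666, -0.0]
wrist_force: [0.3, 0.2, -1.3]
finger_gap: 0.0096
grip_force: 48.3
```

Emit:
servo_tool --increments '[{"grip": 0.89,"x": 0,"y": 0,"z": 0,"roll": 0}]'

```text
clock: 7.05
tcp_pos: [0.5334, -0.0533, 0.2713]
orientation: [-0.0, 0.746, 0.666, 0.0]
wrist_force: [-0.7, 0.3, -1.5]
finger_gap: 0.0096
grip_force: 38.7
```

```bash
python3 - <<'E'
from h import *
p,a,zz,s=pose(); print(p,a,s['clock'],s['finger_gap'],s['grip_force'],s['wrist_force'],s['ft_torque'])
E
```

```text
[533.44481182 -53.32528095 271.25880338] -6.500290500318653 7.05 0.009565412048601908 38.706602454185486 [-0.68303038  0.32205643 -1.50329566] [-0.12616435 -0.01651494 -0.01074086]
```

Emit:
servo_tool --increments '[{"grip": 0.888,"x": 5,"y": 0,"z": 0,"roll": 0},{"grip": 0.888,"x": 0,"y": 0,"z": 0,"roll": 0}]'

```text
clock: 7.22
tcp_pos: [0.5341, -0.0474, 0.2713]
orientation: [-0.0, 0.746, 0.666, 0.0]
wrist_force: [0.2, -0.3, -1.8]
finger_gap: 0.0096
grip_force: 27.7
```

Emit:
servo_tool --increments '[{"grip": 0.886,"x": 0,"y": 0,"z": 0,"roll": 0}]'

```text
clock: 7.3
tcp_pos: [0.5342, -0.0476, 0.2713]
orientation: [0.0, 0.746, 0.666, 0.0]
wrist_force: [-0.1, 0.0, -1.4]
finger_gap: 0.0098
grip_force: 16.8
```

Emit:
servo_tool --increments '[{"grip": 0.885,"x": 0,"y": 0,"z": 0,"roll": 0}]'

```text
clock: 7.38
tcp_pos: [0.5342, -0.0477, 0.2713]
orientation: [0.0, 0.746, 0.666, 0.0]
wrist_force: [-0.1, 0.3, -2.0]
finger_gap: 0.0097
grip_force: 11.3
```

```bash
python3 - <<'E'
from h import *
p,a,zz,s=pose(); print(p,a,s['clock'],s['finger_gap'],s['grip_force'],s['wrist_force'],s['ft_torque'])
E
```

```text
[534.18229212 -47.69047226 271.30330602] -6.427113594906513 7.3833 0.009655217619548562 11.306458711624146 [-0.10557084  0.28125688 -2.04615148] [-0.17591175  0.03604738  0.01700913]
```

```bash
cat >> h.py <<'E'
def blue(n):
    im=cv2.cvtColor(env.read_camera(n),cv2.COLOR_RGB2BGR); h=cv2.cvtColor(im,cv2.COLOR_BGR2HSV).astype(int)
    m=(h[...,0]>100)&(h[...,0]<130)&(h[...,1]>110)&(h[...,2]>35)
    if n=='scene': m[:,:200]=0
    else: m[:,530:]=0
    k,l,st,ce=cv2.connectedComponentsWithStats(m.astype(np.uint8)); i=1+np.argmax(st[1:,4]); return st[i],ce[i].round(1),im
E
python3 -c "
from h import *
print(blue('scene')[:2],blue('top')[:2])"
```

```text
(array([314, 134,  37,  38, 889], dtype=int32), array([331.7, 152.1])) (array([315, 186,   1,   1,   1], dtype=int32), array([315., 186.]))
```

Emit:
servo_tool --increments '[{"grip": 0.8843,"x": 0,"y": 0,"z": 0,"roll": 0},{"grip": 0.8843,"x": 0,"y": 0,"z": 0,"roll": 0}]'

```text
clock: 7.65
tcp_pos: [0.5342, -0.0478, 0.2713]
orientation: [-0.0, 0.746, 0.666, 0.0]
wrist_force: [-0.2, -0.3, -2.0]
finger_gap: 0.01
grip_force: 7.4
```

```bash
python3 -c "
from h import *
print(blue('scene')[:2],blue('top')[:2],env.get_state()['wrist_force'],env.get_state()['ft_torque'])"
```

```text
Traceback (most recent call last):
  File "h.py", line 39, in blue
    k,l,st,ce=cv2.connectedComponentsWithStats(m.astype(np.uint8)); i=1+np.argmax(st[1:,4]); return st[i],ce[i].round(1),im
                                                                        ~~~~~~~~~^^^^^^^^^^
ValueError: attempt to get argmax of an empty sequence
```

```bash
python3 -c "
from h import *
a=blue('scene'); print(a[:2],env.get_state()['ft_torque'])
cv2.imwrite('pics/crop4.png',cv2.resize(a[2][80:220,240:400],None,fx=4,fy=4,interpolation=3))"
```

```text
(array([314, 135,  37,  42, 816], dtype=int32), array([331., 156.])) [-0.01811708  0.02561916  0.00238042]
```

View pics/crop4.png

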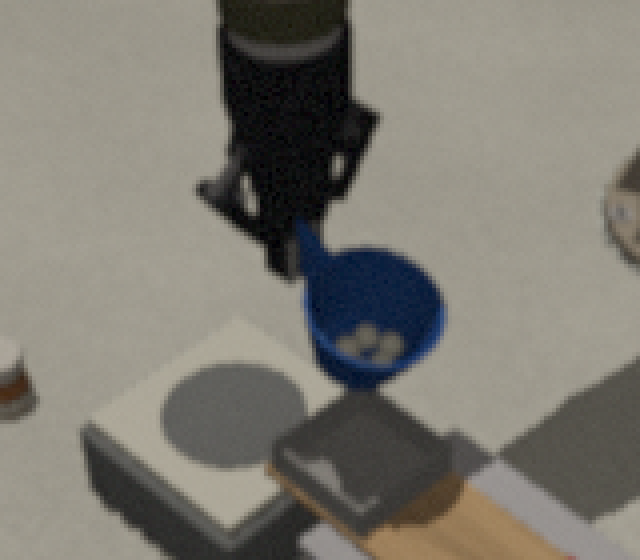

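The cup is tipping forward (scene (331,156)), the balls are still in it, and the tray is below its lip at about (330,192). I'll continue in small steps.

Emit:
servo_tool --increments '[{"grip": 0.8843,"x": 0,"y": 0,"z": 0,"roll": 0},{"grip": 0.8843,"x": 0,"y": 0,"z": 0,"roll": 0}]'

```text
clock: 7.97
tcp_pos: [0.5342, -0.0478, 0.2713]
orientation: [-0.0, 0.746, 0.666, 0.0]
wrist_force: [0.1, -0.6, -0.8]
finger_gap: 0.0101
grip_force: 7.0
```

```bash
python3 -c "
from h import *
a=blue('scene'); print(a[:2],env.get_state()['ft_torque'])"
```

```text
(array([314, 135,  32,  46, 757], dtype=int32), array([329.1, 160.3])) [0.05357665 0.04257682 0.04817606]
```

Emit:
servo_tool --increments '[{"grip": 0.884,"x": 0,"y": 0,"z": 0,"roll": 0},{"grip": 0.884,"x": 0,"y": 0,"z": 0,"roll": 0}]'

```text
clock: 8.18
tcp_pos: [0.5342, -0.0478, 0.2713]
orientation: [-0.0, 0.746, 0.666, 0.0]
wrist_force: [0.9, -0.5, -1.0]
finger_gap: 0.0098
grip_force: 5.5
```

```bash
python3 -c "
from h import *
a=blue('scene'); print(a[:2],env.get_state()['ft_torque'])"
```

```text
(array([314, 135,  32,  46, 755], dtype=int32), array([329.2, 160.4])) [-0.07218113 -0.00750497 -0.02308306]
```

```bash
python3 -c "
from h import *
a=blue('scene'); print(a[:2],env.get_state()['wrist_force'])
cv2.imwrite('pics/crop5.png',cv2.resize(a[2][110:240,260:400],None,fx=4.5,fy=4.5,interpolation=3))"
```

```text
(array([314, 135,  32,  46, 758], dtype=int32), array([329.1, 160.3])) [-0.07579899  0.48680131 -1.85876594]
```

View pics/crop5.png

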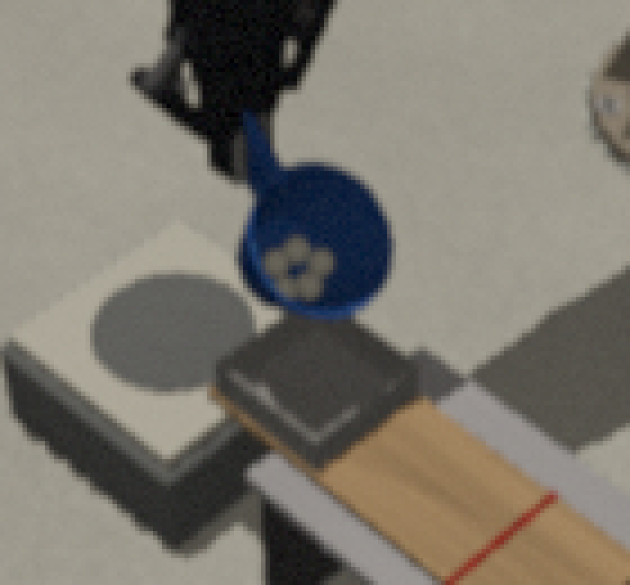

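Balls are still at the cup floor (scene (326,170)) and the tilt is roughly 60°. I'll ease the grip slightly more and bob gently.

Emit:
servo_tool --increments '[{"grip": 0.8837,"x": 0,"y": 0,"z": 0,"roll": 0},{"grip": 0.8837,"x": 0,"y": 0,"z": -8,"roll": 0}]'

```text
clock: 8.45
tcp_pos: [0.5334, -0.0475, 0.2781]
orientation: [-0.001, 0.746, 0.666, -0.001]
wrist_force: [-1.3, -0.1, -1.4]
finger_gap: 0.0099
grip_force: 3.8
```

```bash
python3 -c "
from h import *
a=blue('scene'); print(a[:2],env.get_state()['ft_torque'])"
```

```text
(array([311, 133,  33,  48, 738], dtype=int32), array([327.4, 159.9])) [-0.11411101 -0.14719501 -0.02610934]
```

Emit:
servo_tool --increments '[{"grip": 0.8837,"x": 0,"y": 0,"z": 4,"roll": 0},{"grip": 0.8837,"x": 0,"y": 0,"z": 4,"roll": 0},{"grip": 0.8837,"x": 0,"y": 0,"z": -10,"roll": 0}]'

```text
clock: 8.75
tcp_pos: [0.5328, -0.0474, 0.2787]
orientation: [-0.002, 0.746, 0.666, -0.001]
wrist_force: [-0.6, -1.3, -1.9]
finger_gap: 0.0099
grip_force: 3.8
```

```bash
python3 -c "
from h import *
a=blue('scene'); print(a[:2],env.get_state()['ft_torque'])"
```

```text
(array([309, 133,  33,  49, 736], dtype=int32), array([326. , 160.5])) [-0.06424816 -0.1620783  -0.00929123]
```

Emit:
servo_tool --increments '[{"grip": 0.8837,"x": 0,"y": 0,"z": 6,"roll": 0},{"grip": 0.8837,"x": 0,"y": 0,"z": 4,"roll": 0},{"grip": 0.8837,"x": 0,"y": 0,"z": -10,"roll": 0},{"grip": 0.8837,"x": 0,"y": 0,"z": 0,"roll": 0}]'

```text
clock: 9.13
tcp_pos: [0.5343, -0.0478, 0.2824]
orientation: [0.0, 0.746, 0.666, 0.0]
wrist_force: [1.0, 0.9, -1.7]
finger_gap: 0.0104
grip_force: 3.7
```

```bash
python3 -c "
from h import *
a=blue('scene'); print(a[:2],env.get_state()['ft_torque'])"
```

```text
(array([308, 132,  33,  49, 745], dtype=int32), array([325.2, 159.8])) [-0.07576513 -0.0394757  -0.06502905]
```

Emit:
servo_tool --increments '[{"grip": 0.8837,"x": 0,"y": 0,"z": 5,"roll": 0},{"grip": 0.8837,"x": 0,"y": 0,"z": 5,"roll": 0},{"grip": 0.8837,"x": 0,"y": 0,"z": -12,"roll": 0},{"grip": 0.8837,"x": 0,"y": 0,"z": 0,"roll": 0}]'

```text
clock: 9.52
tcp_pos: [0.5343, -0.0478, 0.2838]
orientation: [0.0, 0.746, 0.666, 0.0]
wrist_force: [1.7, -1.0, -0.1]
finger_gap: 0.0101
grip_force: 3.7
```

```bash
python3 -c "
from h import *
a=blue('scene'); print(a[:2],env.get_state()['ft_torque'])
h=cv2.cvtColor(a[2],cv2.COLOR_BGR2HSV)[135:240,290:380].astype(int)
cv2.imwrite('pics/crop6.png',cv2.resize(a[2][110:240,260:400],None,fx=4.5,fy=4.5,interpolation=3))"
```

```text
(array([308, 132,  33,  49, 756], dtype=int32), array([325.1, 159.4])) [-0.06510713 -0.03106517 -0.04464486]
```

View pics/crop6.png

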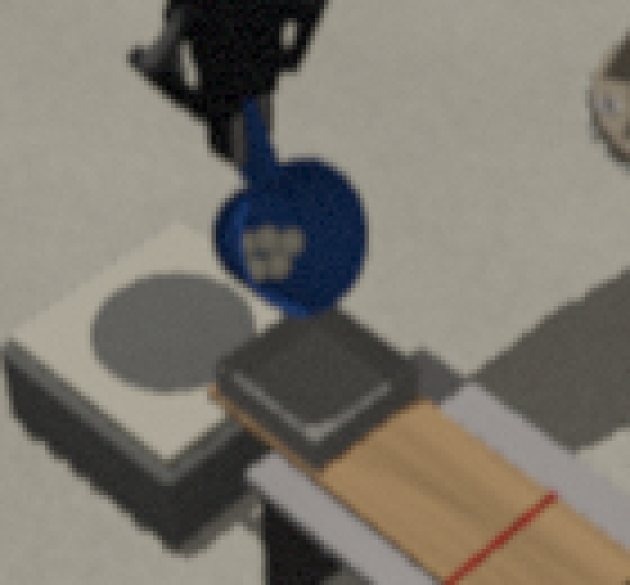

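Tilt is about 70° and the balls are still in the cup (scene (320,165)). A short forward jerk will swing the hanging cup further.

Emit:
servo_tool --increments '[{"grip": 0.8837,"x": -4,"y": 0,"z": 3,"roll": 0},{"grip": 0.8837,"x": -4,"y": 0,"z": 4,"roll": 0},{"grip": 0.8837,"x": 10,"y": 0,"z": -3,"roll": 0},{"grip": 0.8837,"x": 0,"y": 0,"z": 0,"roll": 0}]'

```text
clock: 9.9
tcp_pos: [0.5341, -0.0449, 0.2789]
orientation: [-0.001, 0.746, 0.666, 0.0]
wrist_force: [-0.2, 0.3, -0.8]
finger_gap: 0.0102
grip_force: 3.6
```

```bash
cat >> h.py <<'E'
def balls(im):
    "whitish pixels on cup/tray region of scene"
    h=cv2.cvtColor(im,cv2.COLOR_BGR2HSV).astype(int); c=h[140:215,300:365]
    m=(c[...,1]<70)&(c[...,2]>105); k,l,st,ce=cv2.connectedComponentsWithStats(m.astype(np.uint8))
    return [(int(st[i,4]),(ce[i]+[300,140]).round().tolist()) for i in range(1,k) if st[i,4]>4]
E
python3 -c "
from h import *
a=blue('scene'); print(a[:2],env.get_state()['ft_torque'],balls(a[2]))"
```

```text
(array([307, 134,  32,  48, 742], dtype=int32), array([323.8, 161.7])) [-0.05949133  0.00289777  0.0189061 ] [(272, [304.0, 155.0]), (1477, [350.0, 163.0]), (21, [317.0, 181.0]), (106, [304.0, 201.0]), (29, [330.0, 204.0]), (34, [321.0, 213.0])]
```

Emit:
servo_tool --increments '[{"grip": 0.8837,"x": -4,"y": 0,"z": 0,"roll": 0},{"grip": 0.8837,"x": -5,"y": 0,"z": 0,"roll": 0},{"grip": 0.8837,"x": 12,"y": 0,"z": 0,"roll": 0},{"grip": 0.8837,"x": 0,"y": 0,"z": 0,"roll": 0}]'

```text
clock: 10.28
tcp_pos: [0.5348, -0.042, 0.2793]
orientation: [-0.0, 0.746, 0.666, 0.0]
wrist_force: [-1.0, 0.4, -1.8]
finger_gap: 0.0098
grip_force: 3.4
```

```bash
python3 -c "
from h import *
a=blue('scene'); print(a[:2],env.get_state()['ft_torque'],balls(a[2]))"
```

```text
(array([306, 135,  32,  48, 728], dtype=int32), array([322.6, 162.2])) [-0.02219522 -0.03239168  0.04654648] [(248, [304.0, 154.0]), (1473, [349.0, 162.0]), (10, [317.0, 182.0]), (104, [304.0, 201.0]), (44, [362.0, 201.0]), (41, [329.0, 204.0]), (34, [321.0, 213.0])]
```

Emit:
servo_tool --increments '[{"grip": 0.8835,"x": -6,"y": 0,"z": 2,"roll": 0},{"grip": 0.8835,"x": -6,"y": 0,"z": 2,"roll": 0},{"grip": 0.8835,"x": 14,"y": 0,"z": 0,"roll": 0},{"grip": 0.8835,"x": 0,"y": 0,"z": 0,"roll": 0}]'

```text
clock: 10.67
tcp_pos: [0.5348, -0.0406, 0.2749]
orientation: [-0.0, 0.746, 0.666, 0.0]
wrist_force: [0.7, -0.9, -0.6]
finger_gap: 0.01
grip_force: 2.5
```

```bash
python3 -c "
from h import *
a=blue('scene'); print(a[:2],env.get_state()['ft_torque'],balls(a[2]))"
```

```text
(array([304, 138,  32,  45, 699], dtype=int32), array([320.3, 163.1])) [-0.04636423  0.07746895 -0.01153482] [(201, [303.0, 153.0]), (1555, [348.0, 162.0]), (103, [304.0, 201.0]), (43, [362.0, 201.0]), (58, [327.0, 203.0]), (34, [321.0, 213.0])]
```

Emit:
servo_tool --increments '[{"grip": 0.8835,"x": -7,"y": 0,"z": 0,"roll": 0},{"grip": 0.8835,"x": -7,"y": 0,"z": 0,"roll": 0},{"grip": 0.8835,"x": 14,"y": 0,"z": 0,"roll": 0},{"grip": 0.8835,"x": 0,"y": 0,"z": 0,"roll": 0}]'

```text
clock: 11.05
tcp_pos: [0.5349, -0.0411, 0.2753]
orientation: [-0.0, 0.746, 0.666, 0.0]
wrist_force: [-0.2, 0.6, -0.7]
finger_gap: 0.0102
grip_force: 2.4
```

```bash
python3 -c "
from h import *
a=blue('scene'); print(a[:2],env.get_state()['ft_torque'],balls(a[2]))"
```

```text
(array([200,   0,  41,  25, 669], dtype=int32), array([216.2,   8.6])) [ 0.00959666 -0.00440889 -0.01051785] [(141, [303.0, 151.0]), (1633, [348.0, 162.0]), (105, [304.0, 201.0]), (74, [326.0, 202.0]), (44, [362.0, 201.0]), (34, [321.0, 213.0])]
```

```bash
cat >> h.py <<'E'
def cupballs(im):
    h=cv2.cvtColor(im,cv2.COLOR_BGR2HSV).astype(int)
    m=((h[...,0]>100)&(h[...,0]<130)&(h[...,1]>110)&(h[...,2]>35)); m[:110]=0; m[:,:270]=0; m[220:]=0; m[:,400:]=0
    p=np.argwhere(m)[:,::-1].astype(np.int32); k=cv2.convexHull(p); q=np.zeros(m.shape,np.uint8); cv2.fillConvexPoly(q,k,1)
    b=(q>0)&(h[...,1]<70)&(h[...,2]>95); b=cv2.morphologyEx(b.astype(np.uint8),cv2.MORPH_OPEN,np.ones((2,2)))
    ys,xs=np.nonzero(b); return dict(box=cv2.boundingRect(p),n=int(m.sum()),balls=(len(xs),xs.mean().round(1) if len(xs) else 0,ys.mean().round(1) if len(xs) else 0))
def traypx(im,dy=0):
    # tray floor region median / bright pixels
    c=[proj('scene',p) for p in TR]; q=np.zeros(im.shape[:2],np.uint8); cv2.fillConvexPoly(q,np.array(c).round().astype(np.int32),1)
    g=im.max(2).astype(int); v=g[q>0]; m=(q>0)&(g>115); n,l,st,ce=cv2.connectedComponentsWithStats(m.astype(np.uint8))
    return np.percentile(v,[10,50,90]),[(int(st[i,4]),ce[i].round().tolist()) for i in range(1,n) if st[i,4]>2]
_u=np.array([.995,-.105]);_v=np.array([.105,.995]);_c=np.array([.540,.013])
TR=[[*(_c+a*.038*_u+b*.038*_v),.135] for a,b in((1,1),(1,-1),(-1,-1),(-1,1))]
E
python3 -c "
from h import *
for f in ('scene0','scene1','scene2'): print(f,traypx(cv2.imread(f'pics/{f}.png')))
im=blue('scene')[2]; cv2.imwrite('pics/s3.png',im); print(cupballs(im),traypx(im))
o=cv2.resize(cv2.imread('pics/crop6.png'),(140,130),interpolation=cv2.INTER_AREA); z=np.zeros((400,640,3),np.uint8); z[110:240,260:400]=o; print(cupballs(z),traypx(z))"
```

```text
scene0 (array([ 58., 118., 122.]), [(363, [330.0, 195.0])])
scene1 (array([ 60., 122., 126.]), [(380, [330.0, 195.0])])
scene2 (array([ 60., 123., 126.]), [(378, [330.0, 195.0])])
{'box': (301, 138, 32, 43), 'n': 644, 'balls': (54, np.float64(322.4), np.float64(158.9))} (array([ 60. ,  66. , 113.6]), [(60, [326.0, 201.0])])
{'box': (308, 132, 33, 48), 'n': 753, 'balls': (90, np.float64(321.0), np.float64(149.2))} (array([60., 65., 93.]), [(10, [330.0, 205.0])])
```

Emit:
servo_tool --increments '[{"grip": 0.8835,"x": -7,"y": 0,"z": 0,"roll": 0},{"grip": 0.8835,"x": -7,"y": 0,"z": 0,"roll": 0},{"grip": 0.8835,"x": 14,"y": 0,"z": 0,"roll": 0},{"grip": 0.8835,"x": 0,"y": 0,"z": 0,"roll": 0}]'

```text
clock: 11.48
tcp_pos: [0.535, -0.041, 0.2754]
orientation: [-0.0, 0.746, 0.666, 0.0]
wrist_force: [-0.1, -0.1, -1.2]
finger_gap: 0.0097
grip_force: 2.4
```

```bash
python3 -c "
from h import *
im=blue('scene')[2]; print(cupballs(im),traypx(im))"
```

```text
{'box': (302, 138, 31, 43), 'n': 780, 'balls': (38, np.float64(322.9), np.float64(148.6))} (array([ 60.,  68., 115.]), [(51, [323.0, 200.0]), (11, [331.0, 204.0])])
```

Emit:
servo_tool --increments '[{"grip": 0.8835,"x": -7,"y": 0,"z": 0,"roll": 0},{"grip": 0.8835,"x": -7,"y": 0,"z": 0,"roll": 0},{"grip": 0.8835,"x": 14,"y": 0,"z": 0,"roll": 0},{"grip": 0.8835,"x": 0,"y": 0,"z": 0,"roll": 0}]'

```text
clock: 11.87
tcp_pos: [0.5349, -0.041, 0.2753]
orientation: [-0.0, 0.746, 0.666, 0.0]
wrist_force: [-0.0, 0.2, -0.5]
finger_gap: 0.0097
grip_force: 2.3
```

```bash
python3 -c "
from h import *
im=blue('scene')[2]; print(cupballs(im),traypx(im))
cv2.imwrite('pics/crop7.png',cv2.resize(im[110:240,260:400],None,fx=4.5,fy=4.5,interpolation=3))"
```

```text
{'box': (302, 138, 32, 44), 'n': 788, 'balls': (35, np.float64(324.5), np.float64(148.5))} (array([ 59. ,  67. , 122.6]), [(82, [324.0, 200.0])])
```

View pics/crop7.png

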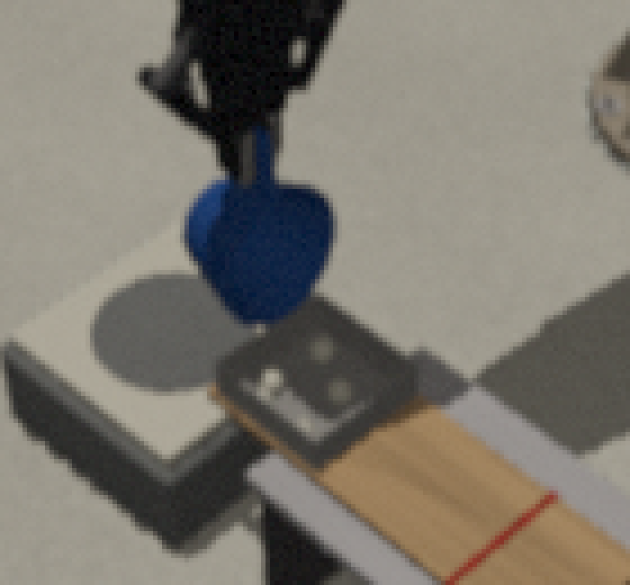

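Cup looks empty. Four balls are visible in the tray (scene crop (320,348), (340,390), (270,380), (305,425)), and one is just at the cup lip (260,330). I'll check whether it's falling.

Emit:
servo_tool --increments '[{"grip": 0.8835,"x": 0,"y": 0,"z": -6,"roll": 0},{"grip": 0.8835,"x": 0,"y": 0,"z": -10,"roll": 0},{"grip": 0.8838,"x": 0,"y": 0,"z": -10,"roll": 0},{"grip": 0.886,"x": 0,"y": 0,"z": -6,"roll": 0}]'

```text
clock: 12.25
tcp_pos: [0.5355, -0.0412, 0.3095]
orientation: [0.001, 0.746, 0.666, 0.001]
wrist_force: [0.6, -0.4, -0.4]
finger_gap: 0.01
grip_force: 7.0
```

```bash
python3 -c "
from h import *
im=blue('scene')[2]; cv2.imwrite('pics/s4.png',im); print(cupballs(im),pose()[0])
a=im.astype(int); g=a.max(2)
print('rows 172..212, cols 305..355 step1, max channel/10')
for r in range(176,212): print(r,' '.join('%2d'%(v//10) for v in g[r,304:352]))"
```

```text
{'box': (301, 127, 32, 45), 'n': 823, 'balls': (40, np.float64(322.8), np.float64(138.4))} [535.9187731  -41.29487352 310.36786113]
rows 172..212, cols 305..355 step1, max channel/10
176  9  9  9  9  9  9  9  9  9 11 13 16 17 17 17 17 17 17 17 17 16 15 15 14 11  8  6  7 10 13 15 15 16 16 16 16 16 16 16 16 16 15 15 15 15 15 15 15
177  9  9  9  9  9  9  9  9  9  9 11 14 16 17 17 17 17 17 17 17 16 15 13 10  7  6  5  5  6  9 12 14 15 16 16 16 16 16 15 15 15 15 15 15 15 15 15 15
178  9  9  9  9  9  9  9  9  9  9  9 12 16 17 17 17 17 17 17 16 15 12  9  7  5  5  5  5  5  5  8 11 13 15 15 16 16 16 15 15 15 15 15 15 15 15 16 15
179  9  9  9  9  9  9  9  9  9  9  9 11 15 17 17 17 17 16 15 14 12  8  6  5  5  5  5  5  5  5  6  7  9 12 14 15 16 16 15 16 15 15 15 15 15 15 16 15
180  9  9  9  9  9  9  9  9  9  9  9 10 13 16 17 17 16 15 12  9  7  6  5  5  5  5  5  5  5  5  5  5  6  8 11 14 15 15 16 16 16 16 15 15 15 15 15 15
181  9  9  9  9  9  9  9  9  9  9  9  9 12 16 17 15 14 11  8  6  5  5  5  6  5  5  5  5  5  5  5  5  5  5  7 11 13 15 15 16 16 16 16 15 15 15 15 15
182  9  9  9  9  9  9  9  9  
[... 3710 characters left out ...]
  5  6  8 10 10  9  7  6  6  6  6  7  9 10 11  9  7  5  5  5  5  5  6  7  8 12 14 14 14 15 15 15 15 15 15 14
208  7  7  7  8  8  7  5  4  4  4  4  4  4  4  6  8 10 11  9  7  5  6  6  6  6  8  8  7  5  5  5  6  5  6  8 11 12 13 14 14 14 15 15 15 15 15 15 15
209  7  7  8  8  6  5  4  4  4  4  4  4  4  4  4  5  8 10 10  9  7  6  6  6  6  6  6  5  5  5  5  5  6  8 11 14 14 14 14 14 14 14 14 15 15 15 15 15
210  8  8  7  6  5  4  4  4  4  4  4  3  3  4  5  7  9 10 10 10  9  8  6  6  6  6  6  5  5  5  5  6  8 12 14 15 15 14 14 14 14 14 14 14 15 15 15 15
211  8  7  5  5  4  4  4  4  4  4  3  3  4  5  7 11 12 13 11 10 10 10  9  7  6  5  5  6  6  6  7  9 12 14 15 15 14 15 14 14 14 14 14 14 14 14 15 15
```

All five balls now show in the tray: scene (331,187), (335,197), (327,204), (320,194) and (318,197). Next I'll take the cup back over the table and right it by pressing its lip and foot edge on the table.

```bash
python3 - <<'E'
from h import *
plan([(465,-250,305,-6.5),(437,-322,120,-6.5)],.885,step=30)
p0,a=pose()[:2]; d=np.array([.111,.994]); corner=np.array([437,-322])
import math
wps=[]
for th in (86,73,66,58,50,40,30,20,10,0):
    t=math.radians(th); x=97*math.cos(t)-31*math.sin(t); z=-97*math.sin(t)-31*math.cos(t)
    if th==86: x=-1.3; z=-112
    q=corner-x*d; wps.append((q[0],q[1],-z-19-2,-6.5))
print(np.round(wps,0).tolist())
plan(wps,.8845,step=16,start=(np.array([437,-322,120.]),-6.5))
E
```

```text
[{"grip": 0.885, "x": -26.9, "y": -5.9, "z": 0.7, "roll": 0.01}, {"grip": 0.885, "x": -26.9, "y": -5.9, "z": 0.7, "roll": 0.01}, {"grip": 0.885, "x": -26.9, "y": -5.9, "z": 0.7, "roll": 0.01}, {"grip": 0.885, "x": -26.9, "y": -5.9, "z": 0.7, "roll": 0.01}, {"grip": 0.885, "x": -26.9, "y": -5.9, "z": 0.7, "roll": 0.01}]
[{"grip": 0.885, "x": -26.9, "y": -5.9, "z": 0.7, "roll": 0.01}, {"grip": 0.885, "x": -26.9, "y": -5.9, "z": 0.7, "roll": 0.01}, {"grip": 0.885, "x": -26.9, "y": -5.9, "z": 0.7, "roll": 0.01}, {"grip": 0.885, "x": -10.7, "y": -2.8, "z": 26.4, "roll": -0.0}, {"grip": 0.885, "x": -10.7, "y": -2.8, "z": 26.4, "roll": -0.0}]
[{"grip": 0.885, "x": -10.7, "y": -2.8, "z": 26.4, "roll": -0.0}, {"grip": 0.885, "x": -10.7, "y": -2.8, "z": 26.4, "roll": -0.0}, {"grip": 0.885, "x": -10.7, "y": -2.8, "z": 26.4, "roll": -0.0}, {"grip": 0.885, "x": -10.7, "y": -2.8, "z": 26.4, "roll": -0.0}, {"grip": 0.885, "x": -10.7, "y": -2.8, "z": 26.4, "roll": -0.0}]
[[437.0, -321.0, 91.0, -6.0], [437.0, -321.0, 81.0, -6.0], [436.0, -333.0, 80.0, -6.0], [434.0, -347.0, 78.0, -6.0], [433.0, -360.
[... 478 characters left out ...]
0}]
[{"grip": 0.8845, "x": -13.5, "y": 0.0, "z": 4.5, "roll": -0.0}, {"grip": 0.8845, "x": -7.9, "y": 0.0, "z": 4.1, "roll": -0.0}, {"grip": 0.8845, "x": -7.9, "y": 0.0, "z": 4.1, "roll": -0.0}, {"grip": 0.8845, "x": -7.1, "y": 0.0, "z": 5.4, "roll": -0.0}, {"grip": 0.8845, "x": -7.1, "y": 0.0, "z": 5.4, "roll": -0.0}]
[{"grip": 0.8845, "x": -6.0, "y": 0.0, "z": 6.5, "roll": -0.0}, {"grip": 0.8845, "x": -6.0, "y": 0.0, "z": 6.5, "roll": -0.0}, {"grip": 0.8845, "x": -4.8, "y": 0.0, "z": 7.5, "roll": -0.0}, {"grip": 0.8845, "x": -4.8, "y": 0.0, "z": 7.5, "roll": -0.0}, {"grip": 0.8845, "x": -3.4, "y": 0.0, "z": 8.2, "roll": -0.0}]
[{"grip": 0.8845, "x": -3.4, "y": 0.0, "z": 8.2, "roll": -0.0}]
```

Emit:
servo_tool --increments '[{"grip": 0.886,"x": -14,"y": -3,"z": 0,"roll": 0},{"grip": 0.886,"x": -27,"y": -6,"z": 0,"roll": 0},{"grip": 0.886,"x": -27,"y": -6,"z": 0,"roll": 0},{"grip": 0.886,"x": -27,"y": -6,"z": 0,"roll": 0},{"grip": 0.886,"x": -27,"y": -6,"z": 0,"roll": 0}]'

```text
clock: 12.72
tcp_pos: [0.4941, -0.16, 0.3078]
orientation: [0.0, 0.745, 0.667, 0.0]
wrist_force: [0.6, -0.4, -1.6]
finger_gap: 0.0097
grip_force: 7.1
```

Emit:
servo_tool --increments '[{"grip": 0.886,"x": -27,"y": -6,"z": 0,"roll": 0},{"grip": 0.886,"x": -27,"y": -6,"z": 0,"roll": 0},{"grip": 0.886,"x": -27,"y": -6,"z": 5,"roll": 0},{"grip": 0.886,"x": -24,"y": -4,"z": 14,"roll": 0},{"grip": 0.886,"x": -12,"y": -3,"z": 25,"roll": 0}]'

```text
clock: 13.13
tcp_pos: [0.4572, -0.2763, 0.2656]
orientation: [0.003, 0.746, 0.665, 0.0]
wrist_force: [1.6, -0.6, -1.0]
finger_gap: 0.0099
grip_force: 7.1
```

Emit:
servo_tool --increments '[{"grip": 0.886,"x": -10,"y": -3,"z": 27,"roll": 0},{"grip": 0.886,"x": -10,"y": -3,"z": 27,"roll": 0},{"grip": 0.886,"x": -10,"y": -3,"z": 27,"roll": 0},{"grip": 0.886,"x": -10,"y": -3,"z": 27,"roll": 0},{"grip": 0.886,"x": -9,"y": -2,"z": 20,"roll": 0}]'

```text
clock: 13.55
tcp_pos: [0.4362, -0.3197, 0.1334]
orientation: [-0.001, 0.746, 0.666, -0.0]
wrist_force: [0.1, -0.1, -1.2]
finger_gap: 0.0098
grip_force: 7.1
```

```bash
python3 -c "
from h import *
print(pose()[:2]); im=snap('scene','s5'); 
im[:,:225]=0
h=cv2.cvtColor(im,cv2.COLOR_BGR2HSV).astype(int); m=((h[...,0]>100)&(h[...,0]<130)&(h[...,1]>110)&(h[...,2]>35)); m[:50]=0;m[200:]=0
p=np.argwhere(m)[:,::-1].astype(np.int32); print(cv2.boundingRect(p),len(p))
# expected: cup at tilt th, bbox
P=pose()[0]/1000; piv=P+[0,0,.019]; d=np.array([.111,.994]); e=np.array([.994,-.111])
def box(th):
    t=np.radians(th); pts=[]
    for r,z in((.028,0),(.045,.055)):
        for k in np.linspace(0,6.28,40):
            a=.069+r*np.cos(k); c=z-.031; l=r*np.sin(k)
            x=a*np.cos(t)+c*np.sin(t); zz=-a*np.sin(t)+c*np.cos(t)
            pts.append(proj('scene',[*(piv[:2]+x*d+l*e),piv[2]+zz]))
    pts=np.array(pts); return np.r_[pts.min(0),pts.max(0)].round(1)
for th in (0,20,40,60,70,80,90,100): print(th,box(th))
x,y,w,hh=cv2.boundingRect(p); print(x,y,x+w,y+hh)
"
```

```text
(array([ 436.17310318, -319.74109259,  133.38016884]), np.float64(-6.453396159692791))
(262, 122, 25, 35) 478
0 [268.8 119.3 298.1 148.1]
20 [270.5 123.5 299.3 152.6]
40 [270.9 127.2 298.  154.7]
60 [267.  130.1 294.7 158.2]
70 [264.9 131.1 292.5 158.6]
80 [262.7 131.7 290.2 158.1]
90 [260.4 129.5 287.8 156.7]
100 [258.1 127.  285.5 154.6]
262 122 287 157
```

Comparing the blue outline with the projected cup sizes gives a tilt of about 88°. I'll lower onto the lip and then follow the righting arc.

```bash
cat >> h.py <<'E'
def tilt():
    "best tilt by bbox left/right/bottom of blue cup in scene"
    im=snap('scene','t%d'%int(env.get_state()['clock']*100)); im[:,:225]=0
    h=cv2.cvtColor(im,cv2.COLOR_BGR2HSV).astype(int); m=((h[...,0]>100)&(h[...,0]<130)&(h[...,1]>110)&(h[...,2]>35)); m[:50]=0;m[200:]=0
    p=np.argwhere(m)[:,::-1].astype(np.int32); x,y,w,hh=cv2.boundingRect(p); P=pose()[0]/1000; piv=P+[0,0,.019]; d=np.array([.111,.994]); e=np.array([.994,-.111]); o=[]
    for th in range(-10,105,5):
        t=np.radians(th); pts=[]
        for r,z in((.028,0),(.045,.055)):
            for k in np.linspace(0,6.28,40):
                a=.069+r*np.cos(k); c=z-.031; l=r*np.sin(k)
                pts.append(proj('scene',[*(piv[:2]+(a*np.cos(t)+c*np.sin(t))*d+l*e),piv[2]-a*np.sin(t)+c*np.cos(t)]))
        pts=np.array(pts); o.append((abs(pts[:,0].max()-x-w)+abs(pts[:,1].max()-y-hh),th))
    return sorted((round(float(a),1),b) for a,b in o)[:4],(x,y,x+w,y+hh),P.round(4)
E
```

Emit:
servo_tool --increments '[{"grip": 0.886,"x": 0,"y": 0,"z": 15,"roll": 0},{"grip": 0.886,"x": 0,"y": 0,"z": 15,"roll": 0},{"grip": 0.886,"x": 0,"y": 0,"z": 12,"roll": 0},{"grip": 0.886,"x": 0,"y": 0,"z": 9,"roll": 0},{"grip": 0.886,"x": 0,"y": 0,"z": 0,"roll": 0}]'

```text
clock: 14.02
tcp_pos: [0.438, -0.3214, 0.0857]
orientation: [0.002, 0.746, 0.666, -0.001]
wrist_force: [-0.7, -0.6, -0.8]
finger_gap: 0.0104
grip_force: 9.3
```

```bash
python3 -c "
from h import *
print(tilt())"
```

```text
([(0.8, 90), (1.4, 95), (2.7, 85), (3.6, 100)], (263, 131, 288, 166), array([ 0.4379, -0.3205,  0.0856]))
```

Emit:
servo_tool --increments '[{"grip": 0.886,"x": 0,"y": 0,"z": 4,"roll": 0},{"grip": 0.886,"x": -6,"y": 0,"z": 3,"roll": 0},{"grip": 0.886,"x": -8,"y": 0,"z": 1,"roll": 0},{"grip": 0.886,"x": -8,"y": 0,"z": 1,"roll": 0},{"grip": 0.886,"x": -8,"y": 0,"z": 2,"roll": 0}]'

```text
clock: 14.48
tcp_pos: [0.435, -0.3507, 0.0765]
orientation: [0.002, 0.746, 0.666, 0.0]
wrist_force: [-2.5, 1.7, 14.8]
finger_gap: 0.0098
grip_force: 13.2
```

```bash
python3 -c "
from h import *
print(tilt())"
```

```text
([(3.4, 70), (3.9, 65), (4.3, 75), (4.6, 60)], (262, 128, 287, 163), array([ 0.4349, -0.3523,  0.0762]))
```

Emit:
servo_tool --increments '[{"grip": 0.886,"x": -7,"y": 0,"z": 1,"roll": 0},{"grip": 0.886,"x": -7,"y": 0,"z": 2,"roll": 0},{"grip": 0.886,"x": -7,"y": 0,"z": 2,"roll": 0},{"grip": 0.886,"x": 0,"y": 0,"z": 0,"roll": 0}]'

```text
clock: 14.87
tcp_pos: [0.4323, -0.3726, 0.0702]
orientation: [0.002, 0.746, 0.666, -0.0]
wrist_force: [-1.8, -2.2, 5.5]
finger_gap: 0.01
grip_force: 10.5
```

```bash
python3 -c "
from h import *
print(tilt())
im=cv2.imread('pics/'+'t%d.png'%int((env.get_state()['clock']-.05)*100)) 
import glob,os; f=max(glob.glob('pics/t[0-9]*.png'),key=os.path.getmtime); im=cv2.imread(f)
cv2.imwrite('pics/crop8.png',cv2.resize(im[90:180,220:320],None,fx=5,fy=5,interpolation=3))"
```

```text
([(3.2, 40), (3.3, 60), (3.6, 45), (3.7, 55)], (261, 126, 285, 161), array([ 0.4324, -0.3725,  0.0703]))
```

View pics/crop8.png

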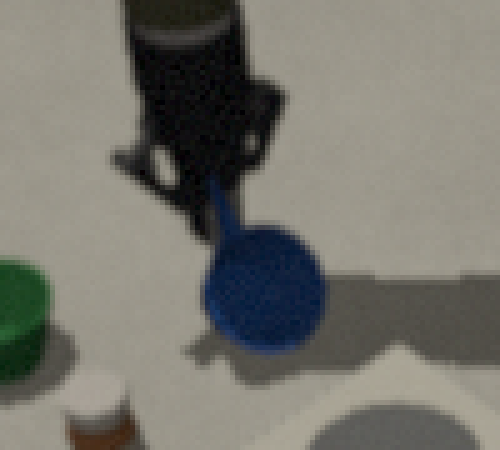

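The cup is righting as planned (mouth toward the camera, about 45–50°, scene (273,147)). Continuing the arc.

Emit:
servo_tool --increments '[{"grip": 0.886,"x": -7,"y": 0,"z": 5,"roll": 0},{"grip": 0.886,"x": -7,"y": 0,"z": 6,"roll": 0},{"grip": 0.886,"x": -7,"y": 0,"z": 7,"roll": 0},{"grip": 0.886,"x": -6,"y": 0,"z": 7,"roll": 0},{"grip": 0.886,"x": 0,"y": 0,"z": 0,"roll": 0}]'

```text
clock: 15.33
tcp_pos: [0.4294, -0.4014, 0.0454]
orientation: [0.003, 0.746, 0.666, -0.001]
wrist_force: [-0.6, -2.9, 4.5]
finger_gap: 0.0102
grip_force: 10.5
```

```bash
python3 -c "
from h import *
print(tilt())"
```

```text
([(2.6, 0), (3.0, 5), (3.3, -5), (4.0, -10)], (256, 129, 281, 157), array([ 0.4296, -0.4003,  0.0454]))
```

Emit:
servo_tool --increments '[{"grip": 0.886,"x": -5,"y": 0,"z": 7,"roll": 0},{"grip": 0.886,"x": -5,"y": 0,"z": 7,"roll": 0},{"grip": 0.886,"x": -4,"y": 0,"z": 7,"roll": 0},{"grip": 0.886,"x": 0,"y": 0,"z": 0,"roll": 0}]'

```text
clock: 15.72
tcp_pos: [0.4278, -0.4131, 0.0229]
orientation: [0.002, 0.746, 0.666, -0.0]
wrist_force: [1.1, -1.3, 1.6]
finger_gap: 0.0097
grip_force: 10.3
```

```bash
python3 -c "
from h import *
print(tilt())"
```

```text
([(1.8, -5), (2.4, -10), (3.8, 0), (5.6, 5)], (254, 132, 279, 158), array([ 0.4275, -0.4121,  0.0228]))
```

Emit:
servo_tool --increments '[{"grip": 0.886,"x": -2,"y": 0,"z": 5,"roll": 0},{"grip": 0.886,"x": -1,"y": 0,"z": 4,"roll": 0},{"grip": 0.886,"x": 0,"y": 0,"z": 2,"roll": 0},{"grip": 0.886,"x": 0,"y": 0,"z": 0,"roll": 0}]'

```text
clock: 16.1
tcp_pos: [0.4274, -0.4158, 0.013]
orientation: [0.002, 0.746, 0.666, -0.001]
wrist_force: [-0.6, -3.7, 6.4]
finger_gap: 0.0097
grip_force: 10.2
```

```bash
python3 -c "
from h import *
print(tilt()); print('original',end=' ')
im=cv2.imread('pics/scene1.png'); im[:,:225]=0
h=cv2.cvtColor(im,cv2.COLOR_BGR2HSV).astype(int); m=((h[...,0]>100)&(h[...,0]<130)&(h[...,1]>110)&(h[...,2]>35)); m[:50]=0;m[200:]=0
print(cv2.boundingRect(np.argwhere(m)[:,::-1].astype(np.int32)),env.get_state()['wrist_force'])
"
```

```text
([(1.3, -10), (1.9, -5), (3.9, 0), (5.7, 5)], (254, 134, 279, 159), array([ 0.4275, -0.4159,  0.013 ]))
original (255, 135, 26, 26) [-1.14989071 -5.11340614  7.0335709 ]
```

Emit:
servo_tool --increments '[{"grip": 0.886,"x": -2,"y": 0,"z": 2,"roll": 0},{"grip": 0.88,"x": 0,"y": 0,"z": 0,"roll": 0},{"grip": 0.86,"x": 0,"y": 0,"z": 0,"roll": 0},{"grip": 0.8,"x": 0,"y": 0,"z": 0,"roll": 0},{"grip": 0.6,"x": 0,"y": 0,"z": 0,"roll": 0}]'

```text
clock: 16.57
tcp_pos: [0.4259, -0.4148, 0.0088]
orientation: [-0.001, 0.746, 0.667, 0.0]
wrist_force: [-0.1, -0.3, 0.4]
finger_gap: 0.0279
grip_force: 0.0
```

Emit:
servo_tool --increments '[{"grip": 0.5,"x": 0,"y": 0,"z": 0,"roll": 0},{"grip": 0.5,"x": 0,"y": 0,"z": -5,"roll": 0},{"grip": 0.5,"x": 0,"y": 0,"z": -20,"roll": 0},{"grip": 0.5,"x": 0,"y": 0,"z": -40,"roll": 0},{"grip": 0.5,"x": 0,"y": 0,"z": -40,"roll": 0}]'

```text
clock: 16.98
tcp_pos: [0.425, -0.4141, 0.1136]
orientation: [-0.003, 0.746, 0.666, 0.0]
wrist_force: [0.7, -0.9, 0.1]
finger_gap: 0.0428
grip_force: 0.0
```

Emit:
servo_tool --increments '[{"grip": 0.5,"x": 0,"y": 0,"z": -40,"roll": 0},{"grip": 0.5,"x": 0,"y": 0,"z": -40,"roll": 0},{"grip": 0.5,"x": 0,"y": 0,"z": -40,"roll": 0},{"grip": 0.5,"x": 0,"y": 0,"z": -20,"roll": 0},{"grip": 0.5,"x": 0,"y": 0,"z": 0,"roll": 0}]'

```text
clock: 17.4
tcp_pos: [0.4278, -0.4176, 0.2607]
orientation: [0.005, 0.746, 0.666, -0.0]
wrist_force: [0.2, -1.0, 0.2]
finger_gap: 0.0421
grip_force: 0.0
```

```bash
python3 - <<'E'
from h import *
print(pose()[:2],env.get_state()['clock'])
s=snap('scene','s9'); t=snap('top','t9')
for im,(a,b,c,d) in ((s,(50,200,225,400)),(t,(200,270,400,530)) ):
    h=cv2.cvtColor(im,cv2.COLOR_BGR2HSV).astype(int); m=((h[...,0]>100)&(h[...,0]<130)&(h[...,1]>110)&(h[...,2]>35)); z=np.zeros_like(m); z[a:b,c:d]=m[a:b,c:d]
    print(cv2.boundingRect(np.argwhere(z)[:,::-1].astype(np.int32)),z.sum())
# balls in tray, top view
for nm in('top0','t9'):
    t=cv2.imread(f'pics/{nm}.png'); g=t.max(2).astype(int)[178:210,308:345]
    print(nm); m=(g>185).astype(np.uint8); k,l,st,ce=cv2.connectedComponentsWithStats(m); print([(int(st[i,4]),(ce[i]+[308,178]).round(1).tolist()) for i in range(1,k)])
    if nm=='t9':
        for r in range(178,212): print(r,' '.join('%2d'%(v//10) for v in t.max(2)[r,308:345]))
E
```

```text
(array([ 427.77939694, -417.61648706,  260.7352932 ]), np.float64(-6.420939696983529)) 17.4
(253, 133, 26, 26) 447
(428, 218, 38, 27) 583
top0
[]
t9
[(1, [332.0, 200.0]), (6, [344.0, 206.5]), (2, [321.0, 208.5])]
178 16 16 16 17 17 17 14 14  9  9  9  8  9 10 10 10 11 11 12 12 12 13 15 15 15 17 17 17 17 17 17 17 17 17 13  9  7
179 16 16 16 16 16 17 12 12  9  9 14  9  8  9 11  8  7  7  7  7  7  8  9  9  9 11 11 12 12 12 13 15 15 15 13  6  8
180 17 17 16 16 16 17 14 10 14 14 16 14 12 15 16 15  9  8  7  7  7  7  6  6  7 10  6  6  6  6  7  9  9 10 16  9  9
181 17 17 17 17 17 17 14 11 16 16 16 15 15 17 18 17 13 14 14 14 14 13 13 12 14 16 15  8  6  5  5  5  4  9 17 15 13
182 17 17 17 17 17 17 15 10 16 16 16 15 14 16 17 17 13 16 16 16 16 16 15 14 17 18 18 13 14 14 13 13 13 13 17 17 15
183 17 17 17 17 17 13 16 11 16 16 16 16 10 14 15 14 13 16 16 16 16 16 10 13 17 17 17 14 16 16 16 16 16 15 16 17 13
184 16 16 16 16 16 11 15 11 16 16 16 16 14 13 10 14 15 16 15 15 16 16 13 10 14 15 14 13 16 16 16 16 16 16 17 17 10
185 16 16 16 16 16 11 14 12 16 16 16 16 16 15 13 16 16 16 16 16 16 16 16  7  9 10 
[... 2322 characters left out ...]
8  7  6 19
206 16 15 16 15 15 15 15  9  9  9  9  8  8  8  8  8  8  8  8  7  8  9  7  9  9 11 11 12 12 12 11 15 17 18  8  3 19
207 17 17 17 17 18 18 18 15 15 15 15 15 15 16  9  9  9  9  7  8  8  8 11  7  6  7  7  7  6  6  7 12 18 16  8  3 19
208 17 17 17 17 17 17 17 17 18 18 18 18 18 18  9  9  9  9  8  9  8  8 11  9  8  8  8  6  7  6  8 12 16 13  8  4 19
209 17 17 17 17 17 17 17 17 17 17 18 18 18 18  8  9  9  9  9  9  9  9  9  8  9  8  8  8  8  8 15 10 11  8  8  5 19
210 17 17 17 17 17 17 17 17 17 17 17 17 18 18  8  9  9  9  9  9  9  9  9  9  8  8  8  8  8  8 17  9  8  5  9  5 19
211 17 17 17 17 18 17 17 17 17 17 17 17 17 18  9  9  9  9  9  9  9  9  9  8  9  8  9  8  8 15 13  8  8  5  9  6 19
```

The top view shows five balls in the tray, at (322,181), (333,182), (334,188), (322,194) and (332,200). The cup's outline has its original upright size in both views. Next is the board: I'll re-measure the block and the red line.

```bash
python3 - <<'E'
from h import *
P=lambda n,p:print(n,np.round(np.asarray(p)*1000,1))
t=cv2.imread('pics/t9.png'); s=cv2.imread('pics/s9.png')
def dark(im,x0,x1,y0,y1,th):
    m=np.zeros(im.shape[:2],np.uint8); m[y0:y1,x0:x1]=(im[y0:y1,x0:x1].max(2)<th); k,l,st,ce=cv2.connectedComponentsWithStats(m)
    i=1+np.argmax(st[1:,4]); return st[i],ce[i]
for im,n,b in((t,'top',(238,262,172,196,100)),(s,'scene',(390,418,228,262,60))):
    st,ce=dark(im,*b); print(n,st,ce); P('at z.178',plane(n,*ce,.178)); P('z .155',plane(n,*ce,.155))
def red(im,n,b):
    x0,x1,y0,y1=b; a=im.astype(int); m=np.zeros(im.shape[:2],bool); sub=a[y0:y1,x0:x1]; h=cv2.cvtColor(im,cv2.COLOR_BGR2HSV).astype(int)[y0:y1,x0:x1]
    m[y0:y1,x0:x1]=(sub[...,2]-sub[...,1]>50)&((h[...,0]<8)|(h[...,0]>172))
    ys,xs=np.nonzero(m); q=np.array([plane(n,x,y,.133)[:2] for x,y in zip(xs,ys)]); 
    print(n,'red px',len(xs)); P('mean',q.mean(0)); u,sv,v=np.linalg.svd(q-q.mean(0)); print('dir',np.degrees(np.arctan(v[0][1]/v[0][0]))); return q
for f in('0','9'):
    red(cv2.imread('pics/top0.png' if f=='0' else 'pics/t9.png'),'top',(268,292,165,206)); red(cv2.imread('pics/scene0.png' if f=='0' else 'pics/s9.png'),'scene',(350,390,212,250))
plan([(470,-200,290,-6.5),(530,60,290,40),(563,252,290,84)],0,step=38)
E
```

```text
top [244 178  10  11  87] [248.26436782 182.57471264]
at z.178 [565.1 252.  178. ]
z .155 [569.8 256.7 155. ]
scene [396 238  14  19 187] [402.52406417 246.87700535]
at z.178 [584.8 266.1 178. ]
z .155 [569.4 260.2 155. ]
top red px 42
mean [557.3 163. ]
dir -6.809368031549289
scene red px 50
mean [561.6 164.7]
dir -6.315914544578264
top red px 44
mean [557.1 163. ]
dir -6.451615145470047
scene red px 51
mean [560.3 164.7]
dir -6.501718563135044
[{"grip": 0, "x": 36.6, "y": 3.2, "z": -5.8, "roll": 0.01}, {"grip": 0, "x": 36.6, "y": 3.2, "z": -5.8, "roll": 0.01}, {"grip": 0, "x": 36.6, "y": 3.2, "z": -5.8, "roll": 0.01}, {"grip": 0, "x": 36.6, "y": 3.1, "z": -5.8, "roll": 0.01}, {"grip": 0, "x": 36.6, "y": 3.1, "z": -5.8, "roll": 0.01}]
[{"grip": 0, "x": 36.6, "y": 3.1, "z": -5.8, "roll": 0.01}, {"grip": 0, "x": 33.1, "y": 3.8, "z": -0.0, "roll": -5.81}, {"grip": 0, "x": 32.6, "y": 7.1, "z": -0.0, "roll": -5.81}, {"grip": 0, "x": 31.7, "y": 10.4, "z": -0.0, "roll": -5.81}, {"grip": 0, "x": 30.5, "y": 13.5, "z": -0.0, "roll": -5.81}]
[{"grip": 0, "x": 29.0, "y": 16.5, "z": -0.0, "roll": -5.81}, {"grip": 0, "x": 27.1, "y": 19.4, "z": -0.0, "roll": -5.81}, {"grip": 0, "x": 25.0, "y": 22.0, "z": -0.0, "roll": -5.81}, {"grip": 0, "x": 22.7, "y": 24.5, "z": -0.0, "roll": -5.81}, {"grip": 0, "x": 18.0, "y": 21.2, "z": -0.0, "roll": -6.29}]
[{"grip": 0, "x": 15.5, "y": 23.1, "z": -0.0, "roll": -6.29}, {"grip": 0, "x": 12.9, "y": 24.6, "z": -0.0, "roll": -6.29}, {"grip": 0, "x": 10.2, "y": 25.9, "z": -0.0, "roll": -6.29}, {"grip": 0, "x": 7.3, "y": 26.9, "z": -0.0, "roll": -6.29}, {"grip": 0, "x": 4.3, "y": 27.5, "z": -0.0, "roll": -6.29}]
[{"grip": 0, "x": 1.2, "y": 27.8, "z": -0.0, "roll": -6.29}]
```

Emit:
servo_tool --increments '[{"grip": 0,"x": 36,"y": 3,"z": -6,"roll": 0},{"grip": 0,"x": 37,"y": 3,"z": -6,"roll": 0},{"grip": 0,"x": 37,"y": 3,"z": -6,"roll": 0},{"grip": 0,"x": 37,"y": 3,"z": -6,"roll": 0},{"grip": 0,"x": 37,"y": 3,"z": -6,"roll": 0}]'

```text
clock: 17.92
tcp_pos: [0.4607, -0.2325, 0.2821]
orientation: [-0.002, 0.746, 0.666, -0.0]
wrist_force: [0.8, -0.5, 1.4]
finger_gap: 0.0851
grip_force: 0.0
```

Emit:
servo_tool --increments '[{"grip": 0,"x": 37,"y": 3,"z": -6,"roll": 0},{"grip": 0,"x": 33,"y": 4,"z": 0,"roll": -5.8},{"grip": 0,"x": 32.5,"y": 7,"z": 0,"roll": -5.8},{"grip": 0,"x": 31.5,"y": 10.5,"z": 0,"roll": -5.8},{"grip": 0,"x": 30.5,"y": 13.5,"z": 0,"roll": -5.8}]'

```text
clock: 18.33
tcp_pos: [0.4979, -0.0668, 0.2881]
orientation: [-0.002, 0.594, 0.804, -0.001]
wrist_force: [0.9, -1.3, -0.1]
finger_gap: 0.0856
grip_force: 0.0
```

Emit:
servo_tool --increments '[{"grip": 0,"x": 29,"y": 16.5,"z": 0,"roll": -5.8},{"grip": 0,"x": 27,"y": 19.5,"z": 0,"roll": -5.8},{"grip": 0,"x": 25,"y": 22,"z": 0,"roll": -5.8},{"grip": 0,"x": 22.5,"y": 24.5,"z": 0,"roll": -5.8},{"grip": 0,"x": 18,"y": 21,"z": 0,"roll": -6.3}]'

```text
clock: 18.75
tcp_pos: [0.5329, 0.0905, 0.2877]
orientation: [-0.002, 0.37, 0.929, -0.001]
wrist_force: [1.0, -0.9, 0.1]
finger_gap: 0.0851
grip_force: 0.0
```

Emit:
servo_tool --increments '[{"grip": 0,"x": 15.5,"y": 23,"z": 0,"roll": -6.3},{"grip": 0,"x": 13,"y": 24.5,"z": 0,"roll": -6.3},{"grip": 0,"x": 10,"y": 26,"z": 0,"roll": -6.3},{"grip": 0,"x": 7.5,"y": 27,"z": 0,"roll": -6.3},{"grip": 0,"x": 4.5,"y": 27.5,"z": 0,"roll": -6.3}]'

```text
clock: 19.17
tcp_pos: [0.5558, 0.2268, 0.2876]
orientation: [-0.002, 0.104, 0.995, -0.001]
wrist_force: [0.3, 0.8, -0.3]
finger_gap: 0.0854
grip_force: 0.0
```

```bash
cat > edge.py <<'E'
from h import *
D=np.array([np.sin(np.radians(6.4)),np.cos(np.radians(6.4))]); U=np.array([D[1],-D[0]])
def samp(im,n,o,u,ss,z):
    px=np.array([proj(n,[*(np.array(o)+u*U+s*D),z]) for s in ss]).astype(np.float32)
    return cv2.remap(im.astype(np.float32),px[:,0].reshape(-1,1),px[:,1].reshape(-1,1),cv2.INTER_LINEAR)[:,0]
E0=(.539,.0235)
def edge(im,n):
    ss=np.arange(-.02,.02,.0005); r=[]
    for us in (np.arange(.056,.071,.002),-np.arange(.056,.071,.002)):
        p=np.mean([samp(im,n,E0,u,ss,.125).mean(1) for u in us],0); g=np.gradient(cv2.GaussianBlur(p.reshape(-1,1),(1,7),0)[:,0]); i=np.argmax(np.abs(g))
        w=np.abs(g)*(np.abs(ss-ss[i])<.004); r.append((round(float((w*ss).sum()/w.sum()*1000),1),round(float(p.max()-p.min()))))
    return r
def red(im,n,o):
    ss=np.arange(-.02,.02,.0005); r=[]
    for us in (np.arange(.01,.04,.003),-np.arange(.01,.04,.003)):
        p=np.mean([(lambda q:q[:,2]-q[:,1])(samp(im,n,o,u,ss,.133)) for u in us],0); p=np.maximum(p-np.percentile(p,60)-8,0); r.append((round(float((p*ss).sum()/max(p.sum(),1e-6)*1000),1),round(float(p.max()))))
    return r
E
python3 - <<'E'
from edge import *
print(pose()[:2])
for f,n in(('top0','top'),('scene0','scene'),('t9','top'),('s9','scene')):
    im=cv2.imread(f'pics/{f}.png'); print(f,'edge rel',E0,edge(im,n),'red rel +140*D',red(im,n,np.array(E0)+.14*D))
plan([(568,257.5,230,83.6),(568,257.5,143,83.6)],0,step=25)
E
```

```text
(array([555.83458504, 226.77236705, 287.62989323]), np.float64(78.08580071265699))
top0 edge rel (0.539, 0.0235) [(1.2, 16), (1.0, 76)] red rel +140*D [(0.6, 33), (0.3, 32)]Traceback (most recent call last):
  File "<stdin>", line 4, in <module>
  File "edge.py", line 10, in edge
    p=np.mean([samp(im,n,E0,u,ss,.125).mean(1) for u in us],0); g=np.gradient(cv2.GaussianBlur(p.reshape(-1,1),(1,7),0)[:,0]); i=np.argmax(np.abs(g))
               ~~~~^^^^^^^^^^^^^^^^^^^
  File "edge.py", line 4, in samp
    px=np.array([proj(n,[*(np.array(o)+u*U+s*D),z]) for s in ss]).astype(np.float32)
                 ~~~~^^^^^^^^^^^^^^^^^^^^^^^^^^^^^^
  File "h.py", line 14, in proj
    f,cx,cy,k,Rm,t=cal(n); q=Rm@np.asarray(p)+t; s=q[:2]/q[2]; s=s*(1+k*(s@s)); return np.array([cx+f*s[0],cy+f*s[1]])
                   ~~~^^^
  File "h.py", line 5, in cal
    c=env.get_calibration(n); f=200/np.tan(np.radians(c['vertical_fov'])/2)
ValueError: time passes only in moves, steps and waits
```

```bash
sed -i 's/^def cal(n)/import functools\n@functools.lru_cache\ndef cal(n)/' h.py; python3 - <<'E'
from edge import *
for f,n in(('top0','top'),('scene0','scene'),('t9','top'),('s9','scene')):
    im=cv2.imread(f'pics/{f}.png'); print(f,'edge rel',E0,edge(im,n),'red rel +140*D',red(im,n,np.array(E0)+.14*D))
plan([(568,257.5,230,83.6),(568,257.5,143,83.6)],0,step=25)
E
```

```text
top0 edge rel (0.539, 0.0235) [(1.2, 16), (1.0, 76)] red rel +140*D [(0.6, 33), (0.3, 32)]
scene0 edge rel (0.539, 0.0235) [(1.6, 101), (17.6, 18)] red rel +140*D [(2.8, 38), (2.8, 37)]
t9 edge rel (0.539, 0.0235) [(1.2, 18), (1.0, 82)] red rel +140*D [(0.6, 37), (0.3, 35)]
s9 edge rel (0.539, 0.0235) [(1.9, 103), (17.5, 19)] red rel +140*D [(2.8, 39), (2.9, 39)]
[{"grip": 0, "x": -1.9, "y": 10.9, "z": 19.2, "roll": -1.84}, {"grip": 0, "x": -2.2, "y": 10.8, "z": 19.2, "roll": -1.84}, {"grip": 0, "x": -2.5, "y": 10.7, "z": 19.2, "roll": -1.84}, {"grip": 0, "x": 0.0, "y": 0.0, "z": 21.8, "roll": -0.0}, {"grip": 0, "x": 0.0, "y": 0.0, "z": 21.8, "roll": -0.0}]
[{"grip": 0, "x": 0.0, "y": 0.0, "z": 21.8, "roll": -0.0}, {"grip": 0, "x": 0.0, "y": 0.0, "z": 21.8, "roll": -0.0}]
```

Emit:
servo_tool --increments '[{"grip": 0,"x": -2,"y": 11,"z": 15,"roll": -1.8},{"grip": 0,"x": -2,"y": 11,"z": 20,"roll": -1.8},{"grip": 0,"x": -2.5,"y": 10.5,"z": 20,"roll": -1.8},{"grip": 0,"x": 0,"y": 0,"z": 10,"roll": 0},{"grip": 0,"x": 0,"y": 0,"z": 0,"roll": 0}]'

```text
clock: 19.58
tcp_pos: [0.5665, 0.2558, 0.2202]
orientation: [-0.004, 0.06, 0.998, -0.002]
wrist_force: [0.1, 1.1, -0.7]
finger_gap: 0.0855
grip_force: 0.0
```

```bash
python3 - <<'E'
from h import *
print(pose()[:2]); plan([(568,257.5,141,83.6)],0,step=17)
E
```

```text
(array([566.52484939, 255.82777266, 220.18804986]), np.float64(83.16404587376253))
[{"grip": 0, "x": -0.3, "y": 0.4, "z": 15.8, "roll": -0.09}, {"grip": 0, "x": -0.3, "y": 0.4, "z": 15.8, "roll": -0.09}, {"grip": 0, "x": -0.3, "y": 0.4, "z": 15.8, "roll": -0.09}, {"grip": 0, "x": -0.3, "y": 0.4, "z": 15.8, "roll": -0.09}, {"grip": 0, "x": -0.3, "y": 0.4, "z": 15.8, "roll": -0.09}]
```

Emit:
servo_tool --increments '[{"grip": 0,"x": -0.5,"y": 0.5,"z": 16,"roll": 0},{"grip": 0,"x": -0.5,"y": 0.5,"z": 16,"roll": 0},{"grip": 0,"x": 0,"y": 0.5,"z": 16,"roll": 0},{"grip": 0.2,"x": 0,"y": 0,"z": 16,"roll": 0},{"grip": 0.4,"x": 0,"y": 0,"z": 14,"roll": 0}]' --grip_force 40

```text
clock: 20.0
tcp_pos: [0.57, 0.2566, 0.1469]
orientation: [-0.0, 0.061, 0.998, -0.0]
wrist_force: [-0.1, 0.1, 0.0]
finger_gap: 0.0638
grip_force: 0.0
```

Emit:
servo_tool --increments '[{"grip": 0.6,"x": 0,"y": 0,"z": 0,"roll": 0},{"grip": 0.65,"x": 0,"y": 0,"z": 0,"roll": 0},{"grip": 0.7,"x": 0,"y": 0,"z": 0,"roll": 0},{"grip": 0.8,"x": 0,"y": 0,"z": 0,"roll": 0},{"grip": 0.8,"x": 0,"y": 0,"z": 0,"roll": 0}]'

```text
clock: 20.42
tcp_pos: [0.5712, 0.2576, 0.1489]
orientation: [0.001, 0.06, 0.998, 0.0]
wrist_force: [-0.2, -0.1, 1.6]
finger_gap: 0.0233
grip_force: 39.8
```

```bash
python3 - <<'E'
from edge import *
p,a,_,s=pose(); print(p,a,s['finger_gap'],s['grip_force'],s['wrist_force'],s['ft_torque'])
for n in('top','scene'):
    im=snap(n,'g_'+n); print(n,edge(im,n),red(im,n,np.array(E0)+.14*D))
E
```

```text
[571.2445048  257.5793068  148.86506553] 83.15022242913676 0.023329374135113077 39.7965806722641 [-0.17871163 -0.11626688  1.57339526] [-0.27331423  0.00995083  0.204257  ]
top [(1.2, 18), (1.0, 80)] [(0.5, 38), (0.1, 37)]
scene [(1.6, 107), (17.6, 19)] [(2.6, 42), (2.8, 40)]
```

Emit:
servo_tool --increments '[{"grip": 0.62,"x": 0,"y": 0,"z": 0,"roll": 0},{"grip": 0.62,"x": 0,"y": 0,"z": 0,"roll": 0},{"grip": 0.62,"x": 0,"y": 0,"z": 4,"roll": 0},{"grip": 0.62,"x": 0,"y": 0,"z": 4,"roll": 0},{"grip": 0.62,"x": 0,"y": 0,"z": 0,"roll": 0}]' --grip_force 60

```text
clock: 20.93
tcp_pos: [0.5695, 0.2576, 0.1378]
orientation: [-0.001, 0.06, 0.998, -0.0]
wrist_force: [-1.0, -0.8, 0.2]
finger_gap: 0.0325
grip_force: 0.0
```

Emit:
servo_tool --increments '[{"grip": 0.68,"x": 0,"y": 0,"z": 0,"roll": 0},{"grip": 0.72,"x": 0,"y": 0,"z": 0,"roll": 0},{"grip": 0.8,"x": 0,"y": 0,"z": 0,"roll": 0},{"grip": 0.8,"x": 0,"y": 0,"z": 0,"roll": 0},{"grip": 0.8,"x": 0,"y": 0,"z": 0,"roll": 0}]'

```text
clock: 21.35
tcp_pos: [0.5703, 0.2576, 0.1392]
orientation: [-0.0, 0.06, 0.998, -0.0]
wrist_force: [0.9, 0.1, -2.3]
finger_gap: 0.0234
grip_force: 58.7
```

```bash
python3 - <<'E'
from edge import *
p,a,_,s=pose(); print(p,a,s['finger_gap'],s['grip_force'],s['wrist_force'],s['ft_torque'])
q=p.copy(); q[:2]-=140*D; print(q)
for n in('top','scene'):
    im=snap(n,'h_'+n); print(n,edge(im,n),red(im,n,np.array(E0)+.14*D))
plan([(*q[:2],p[2],a)],0.8,step=14)
E
```

```text
[570.34373061 257.6156563  139.1524221 ] 83.16509283536644 0.023359074272961623 58.70970547199249 [ 0.91213857  0.14589456 -2.34382763] [ 0.00902942 -0.10271207  0.24191649]
[554.7380801  118.48814762 139.1524221 ]
top [(1.2, 18), (1.0, 80)] [(0.5, 38), (0.4, 37)]
scene [(1.6, 106), (17.6, 19)] [(2.5, 41), (2.8, 40)]
[{"grip": 0.8, "x": -0.1, "y": -12.7, "z": 0.0, "roll": 0.0}, {"grip": 0.8, "x": -0.1, "y": -12.7, "z": 0.0, "roll": 0.0}, {"grip": 0.8, "x": -0.1, "y": -12.7, "z": 0.0, "roll": 0.0}, {"grip": 0.8, "x": -0.1, "y": -12.7, "z": 0.0, "roll": 0.0}, {"grip": 0.8, "x": -0.1, "y": -12.7, "z": 0.0, "roll": 0.0}]
[{"grip": 0.8, "x": -0.1, "y": -12.7, "z": 0.0, "roll": 0.0}, {"grip": 0.8, "x": -0.1, "y": -12.7, "z": 0.0, "roll": 0.0}, {"grip": 0.8, "x": -0.1, "y": -12.7, "z": 0.0, "roll": 0.0}, {"grip": 0.8, "x": -0.1, "y": -12.7, "z": 0.0, "roll": 0.0}, {"grip": 0.8, "x": -0.1, "y": -12.7, "z": 0.0, "roll": 0.0}]
[{"grip": 0.8, "x": -0.1, "y": -12.7, "z": 0.0, "roll": 0.0}]
```

Emit:
servo_tool --increments '[{"grip": 0.8,"x": 0,"y": -3,"z": 0.5,"roll": 0},{"grip": 0.8,"x": 0,"y": -6,"z": 0.5,"roll": 0},{"grip": 0.8,"x": 0,"y": -8,"z": 0.5,"roll": 0},{"grip": 0.8,"x": 0,"y": -8,"z": 0,"roll": 0},{"grip": 0.8,"x": 0,"y": -8,"z": 0,"roll": 0}]'

```text
clock: 21.87
tcp_pos: [0.5669, 0.2251, 0.1389]
orientation: [0.001, 0.059, 0.998, 0.001]
wrist_force: [1.3, 4.8, 5.4]
finger_gap: 0.0236
grip_force: 59.5
```

Emit:
servo_tool --increments '[{"grip": 0.8,"x": 0,"y": -8,"z": 0,"roll": 0},{"grip": 0.8,"x": 0,"y": -8,"z": 0,"roll": 0},{"grip": 0.8,"x": 0,"y": -8,"z": 0,"roll": 0},{"grip": 0.8,"x": 0,"y": -8,"z": 0,"roll": 0},{"grip": 0.8,"x": 0,"y": -8,"z": 0,"roll": 0}]'

```text
clock: 22.28
tcp_pos: [0.5621, 0.1851, 0.1389]
orientation: [0.001, 0.06, 0.998, 0.001]
wrist_force: [0.7, 4.7, 5.3]
finger_gap: 0.0235
grip_force: 59.7
```

```bash
python3 - <<'E'
from edge import *
p,a,_,s=pose(); print(p,a,s['finger_gap'],s['grip_force'],s['wrist_force'],s['ft_torque'])
d=p[:2]-[570.3,257.6]; print('slid',-d@D,'side',d@U); r=.14+(d@D)/1000
for n in('top','scene'):
    im=snap(n,'i_'+n); print(n,edge(im,n),r,red(im,n,np.array(E0)+r*D))
E
```

```text
[562.14907045 185.13045962 138.91339798] 83.15681176010072 0.023523806864330612 59.66525673866272 [0.74669423 4.71195461 5.29161863] [ 0.62127983  0.2666253  -0.18931194]
slid 72.92647975921565 side -0.022030019450589577
top [(1.1, 22), (1.2, 79)] 0.06707352024078436 [(0.2, 42), (0.6, 45)]
scene [(1.6, 106), (1.4, 7)] 0.06707352024078436 [(1.0, 38), (0.9, 31)]
```

Emit:
servo_tool --increments '[{"grip": 0.8,"x": 0,"y": -8,"z": 0,"roll": 0},{"grip": 0.8,"x": 0,"y": -8,"z": 0,"roll": 0},{"grip": 0.8,"x": 0,"y": -8,"z": 0,"roll": 0},{"grip": 0.8,"x": 0,"y": -8,"z": 0,"roll": 0},{"grip": 0.8,"x": 0,"y": -8,"z": 0,"roll": 0}]'

```text
clock: 22.8
tcp_pos: [0.5575, 0.1459, 0.139]
orientation: [0.001, 0.059, 0.998, 0.001]
wrist_force: [0.2, 6.4, 7.0]
finger_gap: 0.0235
grip_force: 59.9
```

Emit:
servo_tool --increments '[{"grip": 0.8,"x": 0,"y": -8,"z": 0.5,"roll": 0},{"grip": 0.8,"x": 0,"y": -7,"z": 0,"roll": 0},{"grip": 0.8,"x": 0,"y": -4,"z": 0,"roll": 0},{"grip": 0.8,"x": 0,"y": 0,"z": 0,"roll": 0},{"grip": 0.8,"x": 0,"y": 0,"z": 0,"roll": 0}]'

```text
clock: 23.22
tcp_pos: [0.5556, 0.1265, 0.1389]
orientation: [0.001, 0.06, 0.998, 0.0]
wrist_force: [1.1, 2.8, 8.5]
finger_gap: 0.0235
grip_force: 60.1
```

```bash
cat > chk.py <<'E'
from edge import *
p,a,_,s=pose(); print(p,a,s['clock'],s['grip_force'],s['wrist_force'],s['ft_torque'])
d=p[:2]-[570.3,257.6]; print('slid',-d@D,'side',d@U); r=.14+(d@D)/1000
for n in('top','scene'):
    im=snap(n,'k%d_'%int(s['clock']*10)+n); print(n,edge(im,n),r,red(im,n,np.array(E0)+r*D))
E
python3 chk.py
```

```text
[555.55235173 126.49621164 138.91347727] 83.12720854634107 23.2167 60.06879508495331 [1.05754989 2.77946243 8.48635133] [ 0.39866596  0.26600165 -0.10039205]
slid 131.93064355428137 side -0.04174043736180799
top [(1.1, 22), (1.0, 79)] 0.008069356445718628 [(0.2, 51), (0.4, 56)]
scene [(1.6, 107), (-2.5, 28)] 0.008069356445718628 [(2.5, 35), (2.3, 22)]
```

Emit:
servo_tool --increments '[{"grip": 0.8,"x": 0,"y": -4,"z": 0,"roll": 0},{"grip": 0.8,"x": 0,"y": -3,"z": 0,"roll": 0},{"grip": 0.8,"x": 0,"y": -0.5,"z": 0,"roll": 0},{"grip": 0.8,"x": 0,"y": 0,"z": 0,"roll": 0},{"grip": 0.8,"x": 0,"y": 0,"z": 0,"roll": 0}]'

```text
clock: 23.73
tcp_pos: [0.5548, 0.12, 0.1391]
orientation: [0.002, 0.06, 0.998, 0.001]
wrist_force: [0.1, 5.3, 8.7]
finger_gap: 0.0234
grip_force: 60.2
```

```bash
python3 chk.py
```

```text
[554.82749802 119.97522743 139.069989  ] 83.16872234076263 23.7333 60.17029881477356 [0.14574778 5.31557811 8.70324023] [ 0.90657009  0.2440592  -0.16325095]
slid 138.49178713554886 side -0.035189651269613265
top [(1.0, 23), (1.0, 79)] 0.0015082128644511583 [(-0.0, 54), (0.2, 56)]
scene [(1.6, 107), (-18.0, 28)] 0.0015082128644511583 [(2.6, 35), (2.5, 19)]
```

Emit:
servo_tool --increments '[{"grip": 0.8,"x": 0,"y": -1.2,"z": 0,"roll": 0},{"grip": 0.8,"x": 0,"y": 0,"z": 0,"roll": 0},{"grip": 0.8,"x": 0,"y": 0,"z": 0,"roll": 0}]'

```text
clock: 24.08
tcp_pos: [0.5547, 0.119, 0.1391]
orientation: [0.002, 0.059, 0.998, 0.001]
wrist_force: [1.0, 6.7, 9.7]
finger_gap: 0.0234
grip_force: 60.2
```

```bash
python3 chk.py; python3 - <<'E'
from edge import *
import glob,os
t=cv2.imread(max(glob.glob('pics/k*_top.png'),key=os.path.getmtime)); s=cv2.imread(max(glob.glob('pics/k*_scene.png'),key=os.path.getmtime))
# balls in tray now: tray centre moved by 140
c=np.array([.540,.013])-.140*D
def cnt(im,n):
    ss=np.arange(-.042,.042,.001); g=np.array([samp(im,n,c,u,ss,.141).max(1) for u in ss]); return g
g=cnt(t,'top'); print(np.percentile(g,[5,50,95]))
for r in g[::4,::2][::-1]: print(' '.join('%2d'%(v//10) for v in r))
# cup & jar unchanged?
for f,im,b in(('top',t,(210,250,400,480)),):
    h=cv2.cvtColor(im,cv2.COLOR_BGR2HSV).astype(int); m=((h[...,0]>100)&(h[...,0]<130)&(h[...,1]>110)&(h[...,2]>35)); z=np.zeros_like(m); z[b[0]:b[1],b[2]:b[3]]=m[b[0]:b[1],b[2]:b[3]]; print('cup',cv2.boundingRect(np.argwhere(z)[:,::-1].astype(np.int32)))
E
```

```text
[554.72176651 119.01908569 139.11223458] 83.1822947390386 24.0833 60.15828609466553 [1.03686134 6.70150613 9.65039152] [ 1.0725818   0.26924542 -0.14402336]
slid 139.45375590132835 side -0.03368213658165509
top [(1.1, 22), (1.0, 79)] 0.0005462440986716555 [(-0.0, 56), (0.3, 59)]
scene [(1.6, 108), (-11.0, 29)] 0.0005462440986716555 [(2.5, 35), (2.5, 20)]
[ 66.54101562 159.171875   168.23535156]
12  5  5  6  9  9  9 13 11  9 12 15 16 16 14 11  7  6  8  8  7  7 10 14 13 12  9 11 13 15 15 15 14  9  5  6  6  6 11 13 12 14
12  6  5  9 16 15 15 16 14 13 15 16 17 17 16 14  8  9 15 15 15 14 15 16 16 15 14 15 16 17 17 16 15 10  9 14 14 14 15 16 16 16
11  6  4 10 16 16 16 16 15 13 12 14 15 15 13 11  7 11 16 16 16 15 15 15 15 15 15 14 14 15 15 14 12  8 10 16 16 16 16 16 16 16
10  7  6 12 16 15 15 14 15 14 13 13 11  9 11 12 14 15 16 15 15 15 15 15 15 16 15 14 12 12 12 11  9  7 11 16 16 16 16 16 16 16
12 10  9 14 16 16 15 15 16 17 16 15 12 10 14 15 16 16 16 16 16 16 16 16 16 16 16 16 15 15 15 15 15 14 15 16 16 16 16 16 16 15
13 10  8 10 14 15 14 15 16 17 16 15 12 12 15 16 16 16 15 15 15 15 15 15 
[... 1266 characters left out ...]
16 16 16 16 16 16 16 16 16 16 16 16 16 16 16 16
14  7  5  7 15 16 16 14 14 14 14 13 13 11  8  4 12 16 16 16 16 16 16 16 16 16 16 16 16 16 16 16 16 16 16 16 16 16 16 16 16 16
13  7  5  8 16 16 16 16 15 14 13 12 12 14 15 15 16 16 16 16 16 16 16 16 16 16 16 16 16 16 16 16 16 16 16 16 16 16 16 16 16 16
14 11  9 10 12 15 16 16 17 17 17 16 16 17 17 17 17 17 16 16 16 16 16 17 17 17 17 17 17 17 17 16 16 16 16 16 17 17 16 16 17 16
12 11 10 11 12 13 12 12 12 12 12 12 12 11 12 12 12 12 12 11 12 12 11 12 12 11 11 12 11 12 12 11 11 12 12 12 11 11 11 11 12 11
11  8  6  6  6  7  6  6  7  7  7  6  5  5  5  6  6  6  6  6  6  7  7  7  7  6  6  6  6  6  6  6  6  7  6  6  6  5  5  6  6  6
cup (428, 218, 38, 27)
```

```bash
python3 -c "
from h import *
print(env.hand_in())"
```

```text
the job is handed in; nothing more can be done
None
```

The job is handed in: all five balls are in the tray, the cup stands upright on the table, and the board is held with its red line within about 1.5 mm of the stand's edge in both camera views.

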